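# Check the storage box's lid, then store the prism and the cube

## Task

Lift the storage box's lid until it stands steeply but still leans over the box, short of upright, and let go of it for over a second to see that its hinge holds. While it stands open, take the mortar prism out of the mould by its ends, set it down flat on the open bench, let go and take it by its long sides to lay it between the guide rails of the left bay; then put the mortar cube in the right bay. Last, swing the lid gently shut and let go, without disturbing the other things on the bench.

Things in the scene. Friction and masses are not known exactly. Their poses are not given: they have to be found in the camera images.
- box: grey lidded storage box, fixed to the bench: 160 mm deep (its x, away from the robot) x 200 wide (y) x 55 tall without lid, walls and floor 5 mm. Origin: centre of underside. Nearest the robot are two open-topped bays side by side, each 72 mm (x) x 95 (y), with a 5 mm wall, 50 mm tall, between and behind them; behind is a tray with a scoop and tweezers fixed in it
- lid (a joint): lid angle, rad: 0 shut, grows as it opens, pi/2 upright, stop at 1.9; may start ajar. It hinges along the box's y at its far (+x) rim. Friction hinge: about 0.4 N m to overcome besides the weight of the lid (0.22 kg), so the lid stays where it is let go, and must be led all the way shut. Lid: flat plate 161 x 202 x 6 mm
- lid_hinge (a point): point on the hinge axis, at the middle of the box's far rim, 57.5 mm above the bench
- lid_tab (a point): grip point of the lid's black pull tab, 187 mm from the hinge axis (and 2 mm to the lid's upper side). Tab: bar 24 mm wide (box y), 12 thick, out 40 mm from the middle of the lid's front edge (27 mm edge to this point, 13 on to the tip); it points to the robot when shut, up when the lid stands. Pinched by its sides (along y) it pivots between the fingers as the lid swings
- prism_bay (a point): centre of the floor of the box's left (+y) bay, for the prism, 5 mm above the bench; axes as the box's. Two black guide rails, 6 mm tall, 4 thick, run along x on the floor, 38 mm apart inside, centred here: the prism lies between them along x, 6 mm to spare at each end; outside each rail are about 24 mm of room for a finger
- cube_bay (a point): centre of the floor of the box's right (-y) bay, for the cube, 5 mm above the bench; axes as the box's; plain flat floor
- mould: steel casting mould fixed to the bench, left or right of the box: base 46 mm (its x) x 104 (y) x 8, with three upright plates 10 mm thick, top at 32 mm, that form two channels along x, 37 mm wide, open at both ends; the +y one (26 mm from the middle) holds the prism, the other is empty. Origin: centre of underside
- prism: grey mortar prism, 60 mm long (its x) x 30 x 30 mm, about 0.12 kg. Origin: centre of its underside. It starts lying in the mould, 8 mm above the bench, sticking out about 7 mm at each end, so that only its ends can be taken hold of there; the bench on the robot's side of the mould is free
- cube: grey mortar test cube, 28 mm, about 0.05 kg, on the bench on the other side of the box from the mould. Origin: centre of its underside
- tape_roll: roll of masking tape, 66 mm across, 19 mm tall, lying flat; a bystander
- vial: capped glass vial, 25 mm across, 53 mm tall, standing; a bystander
- bung: red rubber bung, 31 mm across, 26 mm tall; a bystander
- marker: marker pen, 135 mm long, 14 mm thick, lying on the bench left of the box; a bystander
- beaker: small empty glass beaker, 46 mm across, 58 mm tall; a bystander
- petri: petri dish, 60 mm across, 15 mm tall; a bystander

How it is judged:
By the outcome, as a careful person would: the job done as asked, in the order asked, and still so for the second after the job is handed in, with the robot touching nothing.
It also fails if it takes over 72 s, if anything falls off the work surface, if the arm or the gripper's body presses on something with over 40 N, if the wrist force passes 120 N, or if a joint passes its speed limit or range.

## Robot

A 6-joint arm with a two-finger parallel gripper is mounted at the origin on a cart in front of the work surface, level with it; the furniture and walls round the work are solid. World frame = base frame: x ahead of the robot, y to its left, z up, the work surface at z = 0. Lengths are in m, angles in rad, forces in N, time in s.
With the tool pointing down it reaches from about 0.3 to 0.775 m from the base axis. Payload 14.6 kg.
Tool frame: the origin (TCP) lies midway between the tips of the shut fingers; the grasp point (between the pads) lies 19 mm behind it (grasp_offset is the distance from the TCP to the grasp point, in m); z points along the fingers, y is the line along which they close (so a half turn about z gives the same grasp; the last joint's range is limited). The gripper opens to 94 mm and grips with 3 to 60 N. Pads are 16 mm wide; open, the fingers measure 119 mm over their backs; the gripper's body (75 mm by 177 mm) begins 78 mm behind the grasp point.
Start: joints at [-1.227, 0.3, 1.521, -0, 1.321, -0.067], TCP at [0.22, -0.504, 0.205] pointing down, gripper open.
Joint ranges: [-3.03, 3.03], [-0.79, 2.21], [0.23, 2.52], [-1.04, 4.18], [0, 3.07], [-2.55, 2.55]. Speed limits (rad/s): [2.22, 2.22, 2.57, 3.14, 3.14, 3.14].

## Interface

Orientations are given as [roll, pitch, yaw] about the fixed x, y, z axes, in that order (R = Rz(yaw) Ry(pitch) Rx(roll)).
In Python, from station import * gives the robot as it stands. The module is installed in compiled form; this text tells all that it offers.
- The arm moves only by the tool send_rows, never from a script. Its argument "rows" is a list of rows, each an object of numbers: "dx", "dy", "dz": the shift along the tool's x, y, z in mm; "roll": the turn about the tool's z in degrees; "jaw": the closure, from -1 (fully open) to 1 (shut). In form: [{"dx": .., "dy": .., "dz": .., "roll": .., "jaw": ..}, ...]. A call has 1 to 12 rows; each row shifts and turns the commanded pose from where the row before left it, along the tool's axes as they then stand; what a row does not reach is not made up. A row lasts 1/12 s, in which the tool goes at most 41.7 mm and 7.16 degrees, less where a joint would pass 70% of its speed; a pose out of reach is approached as far as the arm can. A call is refused whole if a number of a shift passes 41.7 or a number of a turn 7.16, either way. A call with a gripper value outside its range is refused whole. The fingers move at their own pace and stop on an object; "force" is the grip in N (left out, the last holds). Time passes only in rows, so rows that do not move let the fingers close. It gives the time, the measured TCP pose, the force, the opening and the grip force at its end, in the units of the state.
- get_obs(): the state, without advancing time (a new reading comes with each control period).
- camera(name): name is "scene" or "top" or "wrist"; returns a dict with "frame" (384x512x3 uint8, red, green, blue), "z_map" (384x512 float32, m along the optical axis (not along the pixel's ray), 0 where there is no reading), "camera_matrix" (3x3 intrinsics, pixels), "rvec" (rotation vector, rad) and "tvec" (3), from world to camera coordinates, as OpenCV has them. Camera axes: x right, y down, z forward; pixel columns grow to the right and rows downward; lengths in m; the calibration is good to about 2 mm. A picture is of the moment at which its call begins.
- hand_in(): hands the job in; it is judged then, once.
The state is a dict: "time_s": time; "qpos": joint angles; "joint_vel": joint speeds; "tau": joint torques, N m; "ee_pos": TCP position; "eef_rot": TCP orientation; "force": force on the tool from outside, world axes, zero at the start; "moment": the same for the moment, N m; "grip_width": finger opening in m; "grip_force": force on a finger pad.
Only numpy, scipy, OpenCV 4.12 (cv2) and the standard library are available. Lean on these libraries where they do the work, as an engineer would, in place of code of your own. Each camera call takes 0.05 s, during which the arm holds its last target. There are 200 camera calls.

## Working session

There is one attempt and no reset: what is moved stays moved. The work goes in short steps, Python scripts to look and compute and a tool call to move; the robot and the scene stay as the last step left them, time stands still between calls to the robot, and variables do not carry over. Pictures are saved under pics/ and viewed, at most 10 in all, crops included, and the job is handed in when it is done.

Besides the shell and the picture viewer there is one more tool, called after ">>>" in YAML: its name, and indented under it one key for each argument. send_rows: Moves the arm, as the interface text tells. Its arguments: {"type":"object","properties":{"rows":{"type":"array"},"force":{"type":"number"}},"required":["rows"]}

```bash
mkdir -p pics
cat > h.py <<'E'
from station import *
import numpy as np, cv2
from scipy.spatial.transform import Rotation as Ro
def cam(n,save=None):
    c=camera(n)
    if save: cv2.imwrite('pics/'+save,c['frame'][:,:,::-1])
    return c
def world(c,u,v,z=None):
    "pixel -> world: on plane z, or by depth"
    K=c['camera_matrix'];R=cv2.Rodrigues(np.array(c['rvec'],float))[0];t=np.array(c['tvec'],float).ravel()
    d=np.linalg.inv(K)@np.array([u,v,1.]);o=-R.T@t;w=R.T@d
    s=c['z_map'][int(round(v)),int(round(u))] if z is None else (z-o[2])/w[2]
    return o+s*w
def cloud(c):
    K=c['camera_matrix'];R=cv2.Rodrigues(np.array(c['rvec'],float))[0];t=np.array(c['tvec'],float).ravel()
    v,u=np.mgrid[:384,:512];d=np.stack([u,v,np.ones_like(u)],-1)@np.linalg.inv(K).T
    return (d*c['z_map'][...,None]-t)@R
def st():
    o=get_obs();print('t',round(o['time_s'],2),'p',np.round(o['ee_pos'],4),'rpy',np.round(o['eef_rot'],3),'F',np.round(o['force'],1),'w',round(o['grip_width'],4),'g',round(o['grip_force'],1))
    return o
E
python3 - <<'E'
from h import *
import pickle
st()
a=cam('top','top0.png');b=cam('scene','scene0.png')
pickle.dump((a,b),open('c0.pkl','wb'))
for c in(a,b):
    R=cv2.Rodrigues(np.array(c['rvec'],float))[0];print(-R.T@np.array(c['tvec']).ravel())
E
```

```text
t 0.0 p [ 0.2195 -0.504   0.2049] rpy [-3.14  -0.     0.411] F [-1.1 -0.1 -0.5] w 0.0939 g 0.0
[ 0.32286374 -0.00874286  1.36182233]
[-0.0180808  -1.23870456  1.05552037]
```

View pics/top0.png

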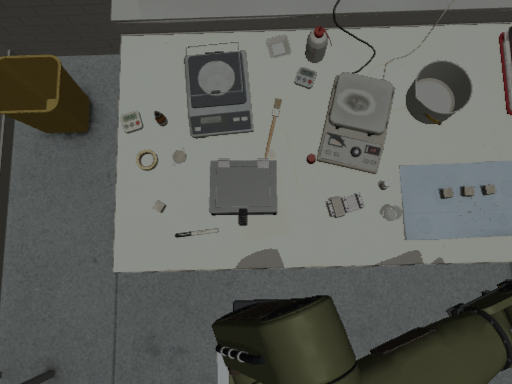

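View pics/scene0.png

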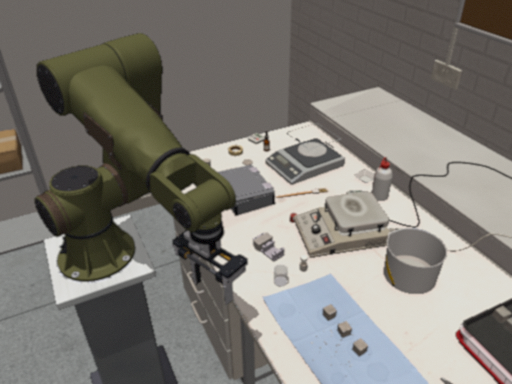

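The top view shows the box lid at (243,187) with its tab at (243,216), the mould and prism at (345,205) and the cube at (159,206). The marker is at (197,233), the tape at (147,160), the bung at (311,158) and the beaker at (390,212).

Run:
```python
from h import *
import pickle
a,b=pickle.load(open('c0.pkl','rb'))
P=cloud(a);f=a['frame']
im=f[140:250,120:420,::-1]
cv2.imwrite('pics/crop0.png',cv2.resize(im,None,fx=2.66,fy=2.66,interpolation=cv2.INTER_CUBIC))
# heights map components
H=P[...,2]
m=((H>0.008)&(H<0.2)&(a['z_map']>0)).astype(np.uint8); m[:140]=0;m[250:]=0;m[:,:120]=0;m[:,420:]=0
n,l,s,c=cv2.connectedComponentsWithStats(m)
for i in range(1,n):
    if s[i,4]<8: continue
    q=P[l==i]; ys,xs=np.where(l==i)
    (cx,cy),(w,h),ang=cv2.minAreaRect(q[:,:2].astype(np.float32)*1000)
    print(i,s[i],'ctr',np.round([cx,cy]),'sz',np.round([w,h]),'ang',round(ang,1),'z',np.round(np.percentile(q[:,2],[5,50,95]),3))
q=P[150:230,205:285]
print(np.round(P[160:226:4,230,:][:, [0,2]],3).tolist())
print(np.round(P[206:226:2,243],3).tolist())
```

```text
2 [267 140   4   9  18] ctr [709. -10.] sz [ 8. 29.] ang 74.8 z [0.008 0.01  0.015]
3 [ 317  140   68   34 1774] ctr [ 671. -265.] sz [197. 100.] ang 76.2 z [0.031 0.047 0.063]
15 [136 149  22  21 214] ctr [670. 378.] sz [65. 64.] ang 60.4 z [0.011 0.019 0.024]
30 [307 154   9  10  68] ctr [ 657. -144.] sz [26. 25.] ang 0.8 z [0.012 0.025 0.03 ]
39 [ 209  158   69   68 3767] ctr [551.  73.] sz [213. 207.] ang 88.4 z [0.061 0.07  0.076]
60 [380 180  11  10  75] ctr [ 563. -367.] sz [22. 22.] ang 1.0 z [0.014 0.05  0.056]
72 [327 193  38  25 506] ctr [ 506. -242.] sz [ 61. 105.] ang 13.0 z [0.009 0.033 0.041]
83 [153 200  13  13  96] ctr [517. 334.] sz [29. 27.] ang 61.3 z [0.015 0.027 0.032]
89 [384 205  19  16 160] ctr [ 474. -382.] sz [44. 43.] ang 88.0 z [0.013 0.04  0.06 ]
117 [404 218  12  22  73] ctr [ 425. -428.] sz [70. 27.] ang 20.0 z [0.009 0.011 0.016]
131 [175 228  44   9 153] ctr [434. 220.] sz [ 12. 134.] ang 5.7 z [0.009 0.012 0.016]
[[0.664, -0.003], [0.635, 0.065], [0.622, 0.067], [0.608, 0.072], [0.596, 0.071], [0.584, 0.072], [0.572, 0.069], [0.559, 0.07], [0.547, 0.069], [0.535, 0.07], [0.522, 0.075], [0.51, 0.072], [0.498, 0.073], [0.489, 0.052], [0.483, 0.002], [0.47, 0.001], [0.458, -0.005]]
[[0.503, 0.07, 0.073], [0.497, 0.07, 0.076], [0.491, 0.071, 0.074], [0.485, 0.071, 0.071], [0.479, 0.071, 0.071], [0.474, 0.071, 0.071], [0.467, 0.071, 0.073], [0.461, 0.071, 0.076], [0.455, 0.071, 0.077], [0.449, 0.071, 0.077]]
```

View pics/crop0.png

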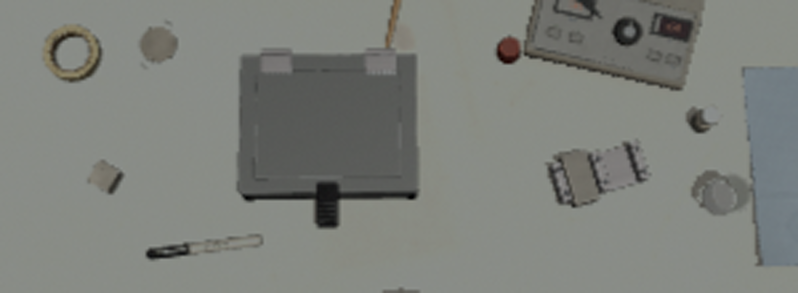

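The crop shows the hinges at the far side of the lid. It also shows the prism in the left channel of the mould at crop (577,177), the cube at (105,176) and the black tab at (327,205).

Run:
```python
from h import *
import pickle
a,b=pickle.load(open('c0.pkl','rb'))
P=cloud(a);f=a['frame'].astype(int);g=f.sum(2)/3
hsv=cv2.cvtColor(a['frame'],cv2.COLOR_RGB2HSV)
print('lid gray row187',g[187,200:288].astype(int).tolist())
print('col 225',g[155:225,225].astype(int).tolist())
# lid edges: subpixel gradient max along rows/cols
def edge(line,lo,hi,sign):
    gr=np.diff(cv2.GaussianBlur(line.astype(np.float32).reshape(-1,1),(1,5),1).ravel())*sign
    k=lo+np.argmax(gr[lo:hi]); y0,y1,y2=gr[k-1:k+2]; return k+.5+.5*(y0-y2)/(y0-2*y1+y2)
L=[(world(a,edge(g[r],203,217,-1),r,.064)) for r in range(170,204)]
Rr=[(world(a,edge(g[r],270,284,1),r,.064)) for r in range(170,204)]
for n,q in(('L',L),('R',Rr)):
    q=np.array(q);k=np.polyfit(q[:,0],q[:,1],1);print(n,'slope',k[0],'y at .55',np.polyval(k,.55),'res',np.std(q[:,1]-np.polyval(k,q[:,0])))
F=np.array([(world(a,c,edge(g[:,c],206,214,-1),.07)) for c in list(range(216,236))+list(range(252,272))])
k=np.polyfit(F[:,1],F[:,0],1);print('front slope',k,'x at .072',np.polyval(k,.072),np.std(F[:,0]-np.polyval(k,F[:,1])))
# tab
m=(g<45).astype(np.uint8);m[:212]=0;m[226:]=0;m[:,:236]=0;m[:,252:]=0
ys,xs=np.where(m);print('tab px',xs.min(),xs.max(),ys.min(),ys.max());print([np.round(world(a,u,v,.074),4) for u,v in((xs.min()-.5,216),(xs.max()+.5,216),(243,ys.max()+.5))])
# prism top, cube top by height
for nm,(r0,r1,c0,c1),lo,hi,zt in(('prism',(188,225,322,350),.0345,.05,.038),('cube',(196,216,148,172),.022,.04,.028)):
    H=P[r0:r1,c0:c1,2];mm=((H>lo)&(H<hi)).astype(np.uint8)
    ys,xs=np.where(mm);q=np.array([world(a,x+c0,y+r0,zt)[:2] for x,y in zip(xs,ys)],np.float32)*1000
    print(nm,cv2.minAreaRect(q),q.mean(0),len(q))
```

```text
lid gray row187 [137, 137, 137, 137, 137, 137, 137, 137, 137, 127, 89, 88, 87, 88, 87, 91, 98, 88, 86, 88, 88, 88, 88, 88, 88, 88, 88, 88, 87, 87, 88, 88, 88, 88, 88, 88, 88, 88, 88, 88, 89, 88, 88, 88, 88, 89, 90, 88, 89, 89, 88, 89, 88, 89, 89, 89, 90, 89, 89, 90, 90, 89, 89, 89, 89, 90, 88, 89, 90, 93, 100, 89, 90, 90, 90, 92, 109, 135, 136, 135, 135, 136, 135, 136, 136, 137, 137, 137]
col 225 [137, 137, 137, 112, 111, 87, 111, 117, 118, 119, 118, 119, 96, 87, 86, 86, 86, 87, 87, 86, 87, 87, 87, 86, 87, 87, 87, 87, 87, 88, 88, 88, 88, 88, 88, 88, 88, 88, 87, 88, 89, 88, 89, 88, 89, 89, 89, 88, 89, 89, 90, 93, 89, 90, 89, 90, 91, 72, 38, 30, 128, 136, 137, 137, 137, 137, 137, 138, 137, 137]
L slope -0.02540322319643004 y at .55 0.17260690325674927 res 0.000648064723274337
R slope -0.0068099159961344715 y at .55 -0.030704312235347243 res 0.0005753090393106688
front slope [0.01324799 0.48583108] x at .072 0.486784937464189 0.00027337470641064694
tab px 236 251 212 224
[array([0.4738, 0.0932, 0.074 ]), array([0.4725, 0.0457, 0.074 ]), array([0.448 , 0.0714, 0.074 ])]
prism ((499.8305358886719, -217.9005584716797), (59.44507598876953, 54.46174621582031), 14.416311264038086) [ 500.3746  -217.47202] 197
cube ((517.174072265625, 333.6283264160156), (30.025310516357422, 27.342397689819336), 62.18081283569336) [517.98334 333.7268 ] 81
```

>>> send_rows:
  rows:
    - {"roll":6.1,"jaw":-0.3}
    - {"roll":6.1,"jaw":-0.3}
    - {"roll":6.1,"jaw":-0.3}
    - {"roll":6.1,"jaw":-0.3}
    - {"dx":14.5,"dy":-36.2,"dz":0,"jaw":-0.3}
    - {"dx":14.5,"dy":-36.2,"dz":0,"jaw":-0.3}
    - {"dx":14.5,"dy":-36.2,"dz":0,"jaw":-0.3}
    - {"dx":14.5,"dy":-36.2,"dz":0,"jaw":-0.3}
    - {"dx":14.5,"dy":-36.2,"dz":0,"jaw":-0.3}
    - {"dx":14.5,"dy":-36.2,"dz":0,"jaw":-0.3}
    - {"dx":14.5,"dy":-36.2,"dz":0,"jaw":-0.3}
    - {"dx":14.5,"dy":-36.2,"dz":0,"jaw":-0.3}
  force: 20

```text
invalid input at $.rows[0]: expected keys dx, dy, dz, roll, jaw
```

>>> send_rows:
  rows:
    - {"dx":14.5,"dy":-36.2,"jaw":-0.3}
    - {"dx":14.5,"dy":-36.2,"jaw":-0.3}
    - {"dx":14.5,"dy":-36.2,"jaw":-0.3}
    - {"dx":14.5,"dy":-36.2,"jaw":-0.3}
    - {"dx":14.5,"dy":-36.2,"jaw":-0.3}
    - {"dx":14.5,"dy":-36.2,"jaw":-0.3}
    - {"dx":14.5,"dy":-36.2,"jaw":-0.3}
    - {"dx":14.5,"dy":-36.2,"jaw":-0.3}
    - {"jaw":-0.3}
    - {"jaw":-0.3}

```text
invalid input at $.rows[0]: expected keys dx, dy, dz, roll, jaw
```

Run:
```python
from h import *
import pickle
st()
w=cam('wrist','w1.png');a=cam('top');pickle.dump((w,a),open('c1.pkl','wb'))
R=cv2.Rodrigues(np.array(w['rvec'],float))[0];print(-R.T@np.array(w['tvec']).ravel());print(R)
```

```text
t 0.1 p [ 0.2196 -0.504   0.205 ] rpy [-3.141 -0.     0.411] F [ 0.4 -0.6  0.9] w 0.0943 g 0.0
[ 0.28613533 -0.47515966  0.38405911]
[[ 4.00075352e-01 -9.16482129e-01 -4.68843985e-04]
 [-8.87026713e-01 -3.87345623e-01  2.51290627e-01]
 [-2.30484973e-01 -1.00119309e-01 -9.67911567e-01]]
```

View pics/w1.png

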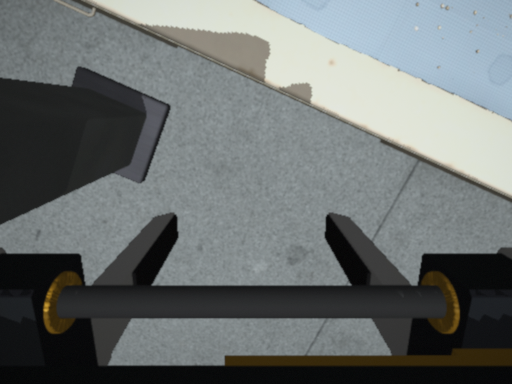

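The wrist camera sits about 72 mm to the tool's +x side, and this view shows only the floor and the bench edge. I'll turn the tool half round so the camera stays on the robot's side, clear of the open lid.

>>> send_rows:
  rows:
    - {"dx":0,"dy":0,"dz":0,"roll":-7.08,"jaw":-0.3}
    - {"dx":0,"dy":0,"dz":0,"roll":-7.08,"jaw":-0.3}
    - {"dx":0,"dy":0,"dz":0,"roll":-7.08,"jaw":-0.3}
    - {"dx":0,"dy":0,"dz":0,"roll":-7.08,"jaw":-0.3}
    - {"dx":0,"dy":0,"dz":0,"roll":-7.08,"jaw":-0.3}
    - {"dx":0,"dy":0,"dz":0,"roll":-7.08,"jaw":-0.3}
    - {"dx":0,"dy":0,"dz":0,"roll":-7.08,"jaw":-0.3}
    - {"dx":0,"dy":0,"dz":0,"roll":-7.08,"jaw":-0.3}
    - {"dx":0,"dy":0,"dz":0,"roll":-7.08,"jaw":-0.3}
    - {"dx":0,"dy":0,"dz":0,"roll":-7.08,"jaw":-0.3}
    - {"dx":0,"dy":0,"dz":0,"roll":-7.08,"jaw":-0.3}
  force: 20

```text
time_s: 1.12
ee_pos: [0.2196, -0.5041, 0.2053]
eef_rot: [-3.142, -0.0, 1.776]
force: [0.0, -0.3, 0.1]
grip_width: 0.061
grip_force: 0.0
```

>>> send_rows:
  rows:
    - {"dx":0,"dy":0,"dz":0,"roll":-7.08,"jaw":-0.3}
    - {"dx":0,"dy":0,"dz":0,"roll":-7.08,"jaw":-0.3}
    - {"dx":0,"dy":0,"dz":0,"roll":-7.08,"jaw":-0.3}
    - {"dx":0,"dy":0,"dz":0,"roll":-7.08,"jaw":-0.3}
    - {"dx":0,"dy":0,"dz":0,"roll":-7.08,"jaw":-0.3}
    - {"dx":0,"dy":0,"dz":0,"roll":-7.08,"jaw":-0.3}
    - {"dx":0,"dy":0,"dz":0,"roll":-7.08,"jaw":-0.3}
    - {"dx":0,"dy":0,"dz":0,"roll":-7.08,"jaw":-0.3}
    - {"dx":0,"dy":0,"dz":0,"roll":-7.08,"jaw":-0.3}
    - {"dx":0,"dy":0,"dz":0,"roll":-7.08,"jaw":-0.3}
    - {"dx":0,"dy":0,"dz":0,"roll":-7.08,"jaw":-0.3}

```text
time_s: 2.03
ee_pos: [0.268, -0.4807, 0.2023]
eef_rot: [-3.107, -0.052, 3.042]
force: [-1.0, 0.1, 0.6]
grip_width: 0.0613
grip_force: 0.0
```

>>> send_rows:
  rows:
    - {"dx":-14.5,"dy":36.2,"dz":0,"roll":0,"jaw":-0.3}
    - {"dx":-14.5,"dy":36.2,"dz":0,"roll":0,"jaw":-0.3}
    - {"dx":-14.5,"dy":36.2,"dz":0,"roll":0,"jaw":-0.3}
    - {"dx":-14.5,"dy":36.2,"dz":0,"roll":0,"jaw":-0.3}
    - {"dx":-14.5,"dy":36.2,"dz":0,"roll":0,"jaw":-0.3}
    - {"dx":-14.5,"dy":36.2,"dz":0,"roll":0,"jaw":-0.3}
    - {"dx":-14.5,"dy":36.2,"dz":0,"roll":0,"jaw":-0.3}
    - {"dx":-14.5,"dy":36.2,"dz":0,"roll":0,"jaw":-0.3}

```text
time_s: 2.7
ee_pos: [0.4123, -0.2015, 0.1866]
eef_rot: [-3.108, -0.051, 3.043]
force: [0.6, -1.1, 0.0]
grip_width: 0.061
grip_force: 0.0
```

>>> send_rows:
  rows:
    - {"dx":-14.5,"dy":36.2,"dz":0,"roll":0,"jaw":-0.3}
    - {"dx":-14.5,"dy":36.2,"dz":0,"roll":0,"jaw":-0.3}
    - {"dx":-14.5,"dy":36.2,"dz":0,"roll":0,"jaw":-0.3}
    - {"dx":-14.5,"dy":36.2,"dz":0,"roll":0,"jaw":-0.3}
    - {"dx":-14.5,"dy":36.2,"dz":0,"roll":0,"jaw":-0.3}
    - {"dx":-14.5,"dy":36.2,"dz":0,"roll":0,"jaw":-0.3}
    - {"dx":-14.5,"dy":36.2,"dz":0,"roll":0,"jaw":-0.3}
    - {"dx":-14.5,"dy":36.2,"dz":0,"roll":0,"jaw":-0.3}
    - {"dx":0,"dy":0,"dz":0,"roll":0,"jaw":-0.3}

```text
time_s: 3.45
ee_pos: [0.5565, 0.0783, 0.17]
eef_rot: [-3.109, -0.052, 3.047]
force: [-0.1, -0.4, -0.6]
grip_width: 0.0612
grip_force: 0.0
```

Run:
```python
from h import *
import pickle
st()
w=cam('wrist','w2.png');pickle.dump(w,open('c1.pkl','wb'))
```

```text
t 3.45 p [0.5565 0.0783 0.17  ] rpy [-3.109 -0.052  3.047] F [-0.1 -0.4 -0.6] w 0.0612 g 0.0
```

View pics/w2.png

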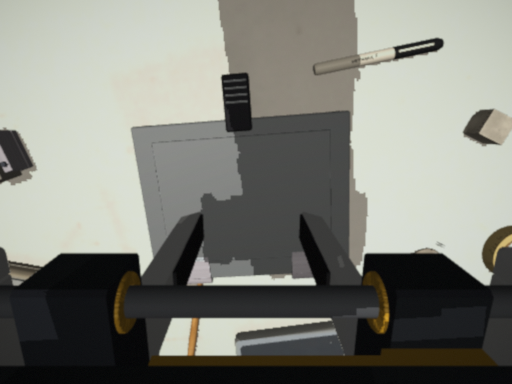

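The wrist view shows the tab at (237,100), the marker at (378,57) and the cube at (490,127). The last joint reached its limit during the turn, so the tool now leans 3.5° towards the robot. I'll try to take the lean out at the edge of reach, where the arm should tip the tool outward, in the direction opposite to the lean.

>>> send_rows:
  rows:
    - {"dx":-12.8,"dy":37,"dz":-4,"roll":0,"jaw":-0.3}
    - {"dx":-12.8,"dy":37,"dz":-4,"roll":0,"jaw":-0.3}
    - {"dx":-12.8,"dy":37,"dz":-4,"roll":0,"jaw":-0.3}
    - {"dx":-12.8,"dy":37,"dz":-4,"roll":0,"jaw":-0.3}
    - {"dx":-12.8,"dy":37,"dz":-4,"roll":0,"jaw":-0.3}
    - {"dx":-12.8,"dy":37,"dz":-4,"roll":0,"jaw":-0.3}
    - {"dx":-12.8,"dy":37,"dz":-4,"roll":0,"jaw":-0.3}
    - {"dx":-25.6,"dy":15.6,"dz":-1.8,"roll":0,"jaw":-0.3}
    - {"dx":-25.6,"dy":15.6,"dz":-1.8,"roll":0,"jaw":-0.3}

```text
time_s: 4.25
ee_pos: [0.7132, 0.3442, 0.186]
eef_rot: [-3.108, -0.052, 3.044]
force: [0.4, -0.4, 0.3]
grip_width: 0.061
grip_force: 0.0
```

>>> send_rows:
  rows:
    - {"dx":-12.8,"dy":7.8,"dz":-0.9,"roll":0,"jaw":-0.3}

```text
time_s: 4.33
ee_pos: [0.7272, 0.3494, 0.1857]
eef_rot: [-3.108, -0.052, 3.043]
force: [0.1, -0.2, -0.2]
grip_width: 0.061
grip_force: 0.0
```

>>> send_rows:
  rows:
    - {"dx":-12.8,"dy":7.8,"dz":-0.9,"roll":0,"jaw":-0.3}

```text
time_s: 4.42
ee_pos: [0.7343, 0.3523, 0.1828]
eef_rot: [-3.108, -0.052, 3.042]
force: [-17.2, -9.1, 24.7]
grip_width: 0.061
grip_force: 0.0
```

Run:
```python
from h import *
o=st();print(np.round(o['qpos'],3))
```

```text
t 4.42 p [0.7343 0.3523 0.1828] rpy [-3.108 -0.052  3.042] F [-17.2  -9.1  24.7] w 0.061 g 0.0
[ 0.404  1.131  0.234 -0.005  1.838 -1.07 ]
```

>>> send_rows:
  rows:
    - {"dx":0,"dy":0,"dz":0,"roll":0,"jaw":-0.3}

```text
time_s: 4.5
ee_pos: [0.7329, 0.3515, 0.1756]
eef_rot: [-3.103, -0.062, 3.042]
force: [0.3, 0.3, -2.9]
grip_width: 0.0611
grip_force: 0.0
```

>>> send_rows:
  rows:
    - {"dx":-10,"dy":6,"dz":-0.7,"roll":0,"jaw":-0.3}

```text
time_s: 4.58
ee_pos: [0.737, 0.3535, 0.1804]
eef_rot: [-3.113, -0.044, 3.042]
force: [0.2, 0.1, 1.0]
grip_width: 0.0609
grip_force: 0.0
```

Run:
```python
from h import *
o=st();print(np.round(o['qpos'],4))
```

```text
t 4.58 p [0.737  0.3535 0.1804] rpy [-3.113 -0.044  3.042] F [0.2 0.1 1. ] w 0.0609 g 0.0
[ 0.4039  1.1325  0.237  -0.0043  1.8241 -1.0694]
```

>>> send_rows:
  rows:
    - {"dx":-10,"dy":6,"dz":-0.7,"roll":0,"jaw":-0.3}
    - {"dx":-10,"dy":6,"dz":-0.7,"roll":0,"jaw":-0.3}

```text
time_s: 4.75
ee_pos: [0.742, 0.3564, 0.1798]
eef_rot: [-3.123, -0.026, 3.043]
force: [-0.1, 0.5, 0.5]
grip_width: 0.0616
grip_force: 0.0
```

>>> send_rows:
  rows:
    - {"dx":0,"dy":0,"dz":0,"roll":0,"jaw":-0.3}

```text
time_s: 4.83
ee_pos: [0.7417, 0.3565, 0.1788]
eef_rot: [-3.122, -0.028, 3.043]
force: [-0.7, 1.2, 0.7]
grip_width: 0.0609
grip_force: 0.0
```

Run:
```python
from h import *
o=st();print(np.round(o['qpos'],4))
```

```text
t 4.83 p [0.7417 0.3565 0.1788] rpy [-3.122 -0.028  3.043] F [-0.7  1.2  0.7] w 0.0609 g 0.0
[ 0.4048  1.1352  0.235  -0.0036  1.8049 -1.0689]
```

>>> send_rows:
  rows:
    - {"dx":-10,"dy":6,"dz":-0.5,"roll":0,"jaw":-0.3}
    - {"dx":-10,"dy":6,"dz":-0.3,"roll":0,"jaw":-0.3}
    - {"dx":-8,"dy":4.8,"dz":-0.2,"roll":0,"jaw":-0.3}
    - {"dx":0,"dy":0,"dz":0,"roll":0,"jaw":-0.3}

```text
time_s: 5.17
ee_pos: [0.7473, 0.3594, 0.1694]
eef_rot: [-3.13, -0.016, 3.044]
force: [0.3, -0.2, 0.1]
grip_width: 0.0608
grip_force: 0.0
```

Run:
```python
from h import *
o=st();print(np.round(o['qpos'],4))
```

```text
t 5.17 p [0.7473 0.3594 0.1694] rpy [-3.13  -0.016  3.044] F [ 0.3 -0.2  0.1] w 0.0608 g 0.0
[ 0.405   1.1459  0.2359 -0.0027  1.7791 -1.0688]
```

>>> send_rows:
  rows:
    - {"dx":-10,"dy":6,"dz":-2,"roll":0,"jaw":-0.3}
    - {"dx":-10,"dy":6,"dz":-2,"roll":0,"jaw":-0.3}
    - {"dx":0,"dy":0,"dz":0,"roll":0,"jaw":-0.3}

```text
time_s: 5.42
ee_pos: [0.7511, 0.361, 0.1683]
eef_rot: [-3.137, -0.003, 3.044]
force: [-0.8, 0.1, -0.0]
grip_width: 0.0615
grip_force: 0.0
```

Run:
```python
from h import *
o=st();print(np.round(o['qpos'],4))
```

```text
t 5.42 p [0.7511 0.361  0.1683] rpy [-3.137e+00 -3.000e-03  3.044e+00] F [-0.8  0.1 -0. ] w 0.0615 g 0.0
[ 0.4048  1.1473  0.2356 -0.0021  1.7638 -1.0688]
```

Run:
```python
from h import *
import pickle
w=pickle.load(open('c1.pkl','rb'))
g=w['frame'].mean(2)
for r in (85,95,105): 
    xs=np.where(g[r,200:270]<70)[0]+200; zt=[w['z_map'][r,int(xs.mean())]]
    print(r,xs.min(),xs.max(),np.round(world(w,xs.min()-.5,r,.076),4),np.round(world(w,xs.max()+.5,r,.076),4),np.round(world(w,xs.mean(),r),4))
c=237;ys=np.where(g[60:140,c]<70)[0]+60;print(ys.min(),np.round(world(w,c,ys.min()-.5,.077),4))
for u in(150,190,280,330):
    k=100+np.argmin(np.diff(g[100:140,u]));print('front',u,k,np.round(world(w,u,k+.5,.073),4),np.round(world(w,u,k+4),4))
P=cloud(w);H=P[...,2]
m=(H>.02)&(H<.04);m[:, :455]=0;m[160:]=0;m[:95]=0
ys,xs=np.where(m);q=np.array([world(w,x,y,.028)[:2] for x,y in zip(xs,ys)],np.float32)*1000
print('cube',cv2.minAreaRect(q),len(q), xs.min(),xs.max(),ys.min(),ys.max())
```

```text
85 223 248 [0.4569 0.0591 0.076 ] [0.4591 0.0819 0.076 ] [0.458  0.0705 0.0763]
95 223 249 [0.4653 0.0581 0.076 ] [0.4676 0.082  0.076 ] [0.4666 0.0725 0.0757]
105 224 250 [0.4739 0.0581 0.076 ] [0.4762 0.082  0.076 ] [0.475 0.07  0.075]
74 [0.4487 0.0728 0.077 ]
front 150 124 [ 0.4846 -0.0118  0.073 ] [ 0.4877 -0.0128  0.0716]
front 190 122 [0.4862 0.0254 0.073 ] [0.4893 0.0247 0.0719]
front 280 115 [0.4876 0.1076 0.073 ] [0.4907 0.1074 0.0736]
front 330 111 [0.4882 0.1523 0.073 ] [0.4913 0.1525 0.0717]
cube ((517.5618896484375, 329.8140869140625), (32.8222541809082, 29.30470085144043), 59.592525482177734) 874 474 511 109 144
```

>>> send_rows:
  rows:
    - {"dx":8,"dy":-8,"dz":0,"roll":-4.84,"jaw":-0.3}
    - {"dx":23,"dy":-23.9,"dz":4,"roll":0,"jaw":-0.3}
    - {"dx":25.5,"dy":-26.3,"dz":5,"roll":0,"jaw":-0.3}
    - {"dx":25.5,"dy":-26.3,"dz":5,"roll":0,"jaw":-0.3}
    - {"dx":25.5,"dy":-26.3,"dz":5,"roll":0,"jaw":-0.3}
    - {"dx":25.5,"dy":-26.3,"dz":5,"roll":0,"jaw":-0.3}
    - {"dx":25.5,"dy":-26.3,"dz":5,"roll":0,"jaw":-0.3}
    - {"dx":25.5,"dy":-26.3,"dz":5,"roll":0,"jaw":-0.3}
    - {"dx":25.5,"dy":-26.3,"dz":5,"roll":0,"jaw":-0.3}
    - {"dx":25.5,"dy":-26.3,"dz":5,"roll":0,"jaw":-0.3}
    - {"dx":25.5,"dy":-26.3,"dz":5,"roll":0,"jaw":-0.3}
    - {"dx":25.5,"dy":-26.3,"dz":5,"roll":0,"jaw":-0.3}

```text
time_s: 6.42
ee_pos: [0.4882, 0.0964, 0.1228]
eef_rot: [-3.137, -0.003, 3.129]
force: [0.8, -0.3, 0.6]
grip_width: 0.0611
grip_force: 0.0
```

>>> send_rows:
  rows:
    - {"dx":0,"dy":0,"dz":0,"roll":0,"jaw":-0.3}

```text
time_s: 6.5
ee_pos: [0.4854, 0.0944, 0.1217]
eef_rot: [-3.136, -0.007, 3.127]
force: [-0.3, 0.0, -0.4]
grip_width: 0.0614
grip_force: 0.0
```

>>> send_rows:
  rows:
    - {"dx":24.1,"dy":-24.2,"dz":5,"roll":0,"jaw":-0.3}
    - {"dx":0,"dy":0,"dz":22,"roll":0,"jaw":-0.3}
    - {"dx":0,"dy":0,"dz":22,"roll":0,"jaw":-0.3}
    - {"dx":0,"dy":0,"dz":22,"roll":0,"jaw":-0.3}
    - {"dx":0,"dy":0,"dz":0,"roll":0,"jaw":0.6}
    - {"dx":0,"dy":0,"dz":0,"roll":0,"jaw":0.6}
    - {"dx":0,"dy":0,"dz":0,"roll":0,"jaw":0.6}
    - {"dx":0,"dy":0,"dz":0,"roll":0,"jaw":0.6}
    - {"dx":0,"dy":0,"dz":0,"roll":0,"jaw":0.6}
  force: 20

```text
time_s: 7.25
ee_pos: [0.4655, 0.0733, 0.053]
eef_rot: [-3.138, -0.002, 3.129]
force: [0.0, -0.4, -0.5]
grip_width: 0.0317
grip_force: 0.0
```

Run:
```python
from h import *
o=st()
# arc plan: grip point g = hinge + R(-)...; delta from a0 in box frame
r=.187;h=.002
a0=.056;A=1.36;n=22
f=lambda a:np.array([-r*np.cos(a)+h*np.sin(a)*1, r*np.sin(a)+h*np.cos(a)])*1000
# ease in/out
s=(1-np.cos(np.linspace(0,np.pi,n+1)))/2*.6+np.linspace(0,1,n+1)*.4
p=np.array([f(a0+(A-a0)*x) for x in s]);print(np.round(np.diff(p,axis=0),1).tolist())
```

```text
t 7.25 p [0.4655 0.0733 0.053 ] rpy [-3.138e+00 -2.000e-03  3.129e+00] F [ 0.  -0.4 -0.5] w 0.0317 g 0.0
[[0.4, 5.2], [0.7, 6.6], [1.2, 8.0], [1.9, 9.3], [2.7, 10.3], [3.6, 11.2], [4.7, 11.9], [5.9, 12.2], [7.1, 12.3], [8.3, 12.1], [9.3, 11.5], [10.2, 10.8], [10.9, 9.8], [11.3, 8.7], [11.4, 7.5], [11.2, 6.3], [10.7, 5.1], [9.9, 4.0], [8.9, 3.1], [7.8, 2.3], [6.5, 1.6], [5.1, 1.1]]
```

>>> send_rows:
  rows:
    - {"dx":4.5,"dy":-2.7,"dz":2,"roll":0,"jaw":0.3}
    - {"dx":0,"dy":0,"dz":0,"roll":0,"jaw":0.7}
    - {"dx":0,"dy":0,"dz":0,"roll":0,"jaw":0.7}
    - {"dx":0,"dy":0,"dz":0,"roll":0,"jaw":0.7}
    - {"dx":0,"dy":0,"dz":0,"roll":0,"jaw":0.7}
  force: 20

```text
time_s: 7.67
ee_pos: [0.46, 0.07, 0.05]
eef_rot: [-3.137, -0.005, 3.128]
force: [-2.6, -5.8, 1.8]
grip_width: 0.0242
grip_force: 20.0
```

>>> send_rows:
  rows:
    - {"dx":-0.4,"dy":0,"dz":-5.2,"roll":0,"jaw":0.7}
    - {"dx":-0.7,"dy":0,"dz":-6.6,"roll":0,"jaw":0.7}
    - {"dx":-1.2,"dy":0,"dz":-8,"roll":0,"jaw":0.7}
    - {"dx":-1.9,"dy":0,"dz":-9.3,"roll":0,"jaw":0.7}
    - {"dx":-2.7,"dy":0,"dz":-10.3,"roll":0,"jaw":0.7}
    - {"dx":-3.6,"dy":0,"dz":-11.2,"roll":0,"jaw":0.7}
    - {"dx":-4.7,"dy":0,"dz":-11.9,"roll":0,"jaw":0.7}
    - {"dx":-5.9,"dy":0,"dz":-12.2,"roll":0,"jaw":0.7}
    - {"dx":-7.1,"dy":0,"dz":-12.3,"roll":0,"jaw":0.7}
    - {"dx":-8.3,"dy":0,"dz":-12.1,"roll":0,"jaw":0.7}
    - {"dx":-9.3,"dy":0,"dz":-11.5,"roll":0,"jaw":0.7}

```text
time_s: 8.58
ee_pos: [0.5062, 0.0692, 0.1605]
eef_rot: [-3.135, -0.006, 3.128]
force: [0.3, -10.8, -6.0]
grip_width: 0.0241
grip_force: 20.0
```

>>> send_rows:
  rows:
    - {"dx":-10.2,"dy":0,"dz":-10.8,"roll":0,"jaw":0.7}
    - {"dx":-10.9,"dy":0,"dz":-9.8,"roll":0,"jaw":0.7}
    - {"dx":-11.3,"dy":0,"dz":-8.7,"roll":0,"jaw":0.7}
    - {"dx":-11.4,"dy":0,"dz":-7.5,"roll":0,"jaw":0.7}
    - {"dx":-11.2,"dy":0,"dz":-6.3,"roll":0,"jaw":0.7}
    - {"dx":-10.7,"dy":0,"dz":-5.1,"roll":0,"jaw":0.7}
    - {"dx":-9.9,"dy":0,"dz":-4,"roll":0,"jaw":0.7}
    - {"dx":-8.9,"dy":0,"dz":-3.1,"roll":0,"jaw":0.7}
    - {"dx":-7.8,"dy":0,"dz":-2.3,"roll":0,"jaw":0.7}
    - {"dx":-6.5,"dy":0,"dz":-1.6,"roll":0,"jaw":0.7}
    - {"dx":-5.1,"dy":0,"dz":-1.1,"roll":0,"jaw":0.7}
    - {"dx":0,"dy":0,"dz":0,"roll":0,"jaw":0.7}

```text
time_s: 9.58
ee_pos: [0.6112, 0.0672, 0.2203]
eef_rot: [-3.134, -0.005, 3.127]
force: [0.3, -13.3, 2.7]
grip_width: 0.0241
grip_force: 20.0
```

Run:
```python
from h import *
o=st();p=o['ee_pos'];x=.647-p[0];z=p[2]+.019-.0575;print('angle',np.arctan2(z,x),np.hypot(x,z))
```

```text
t 9.58 p [0.6112 0.0672 0.2203] rpy [-3.134 -0.005  3.127] F [  0.3 -13.3   2.7] w 0.0241 g 20.0
angle 1.3765545231805052 0.1853104269053578
```

>>> send_rows:
  rows:
    - {"dx":0,"dy":0,"dz":0,"roll":0,"jaw":-0.2}
    - {"dx":0,"dy":0,"dz":0,"roll":0,"jaw":-0.2}
    - {"dx":0,"dy":0,"dz":0,"roll":0,"jaw":-0.2}
    - {"dx":0,"dy":0,"dz":0,"roll":0,"jaw":-0.2}
    - {"dx":0,"dy":0,"dz":-15,"roll":0,"jaw":-0.2}
    - {"dx":0,"dy":0,"dz":-25,"roll":0,"jaw":-0.2}
    - {"dx":0,"dy":0,"dz":-25,"roll":0,"jaw":-0.2}
    - {"dx":0,"dy":0,"dz":-3,"roll":0,"jaw":-0.2}

```text
time_s: 10.25
ee_pos: [0.6118, 0.0699, 0.2929]
eef_rot: [-3.138, 0.002, 3.129]
force: [-0.3, -0.3, 0.5]
grip_width: 0.0563
grip_force: 0.0
```

>>> send_rows:
  rows:
    - {"dx":13.4,"dy":-36,"dz":0,"roll":0,"jaw":-1}
    - {"dx":13.4,"dy":-36,"dz":0,"roll":0,"jaw":-1}
    - {"dx":13.4,"dy":-36,"dz":0,"roll":0,"jaw":-1}
    - {"dx":13.4,"dy":-36,"dz":0,"roll":0,"jaw":-1}
    - {"dx":13.4,"dy":-36,"dz":20,"roll":0,"jaw":-1}
    - {"dx":13.4,"dy":-36,"dz":20,"roll":0,"jaw":-1}
    - {"dx":13.4,"dy":-36,"dz":20,"roll":0,"jaw":-1}
    - {"dx":13.4,"dy":-36,"dz":20,"roll":0,"jaw":-1}

```text
time_s: 10.92
ee_pos: [0.5008, -0.2131, 0.2119]
eef_rot: [-3.137, -0.004, 3.129]
force: [0.6, -0.4, -0.2]
grip_width: 0.0939
grip_force: 0.0
```

>>> send_rows:
  rows:
    - {"dx":0,"dy":0,"dz":0,"roll":7.1,"jaw":-1}
    - {"dx":0,"dy":0,"dz":0,"roll":7.1,"jaw":-1}
    - {"dx":0,"dy":0,"dz":0,"roll":7.1,"jaw":-1}
    - {"dx":0,"dy":0,"dz":0,"roll":7.1,"jaw":-1}
    - {"dx":0,"dy":0,"dz":0,"roll":7.1,"jaw":-1}
    - {"dx":0,"dy":0,"dz":0,"roll":7.1,"jaw":-1}
    - {"dx":0,"dy":0,"dz":0,"roll":7.1,"jaw":-1}
    - {"dx":0,"dy":0,"dz":0,"roll":7.1,"jaw":-1}
    - {"dx":0,"dy":0,"dz":0,"roll":7.1,"jaw":-1}
    - {"dx":0,"dy":0,"dz":0,"roll":7.1,"jaw":-1}
    - {"dx":0,"dy":0,"dz":0,"roll":4.2,"jaw":-1}

```text
time_s: 11.83
ee_pos: [0.5017, -0.2116, 0.2125]
eef_rot: [-3.136, 0.003, 1.809]
force: [-0.3, -0.5, -0.2]
grip_width: 0.0939
grip_force: 0.0
```

Run:
```python
from h import *
import pickle
st()
w=cam('wrist','w3.png');a=cam('top');pickle.dump((w,a),open('c2.pkl','wb'))
P=cloud(a)
cv2.imwrite('pics/both3.png',np.hstack([w['frame'][:,:,::-1],cv2.resize(a['frame'][140:284,200:344,::-1],(384,384),interpolation=cv2.INTER_CUBIC)])[:, :896] if 0 else cv2.resize(np.hstack([w['frame'][:,:,::-1],cv2.resize(a['frame'][140:284,200:308,::-1],(288,384))]),(800,384)))
```

```text
t 11.83 p [ 0.5017 -0.2116  0.2125] rpy [-3.136e+00  3.000e-03  1.809e+00] F [-0.3 -0.5 -0.2] w 0.0939 g 0.0
```

View pics/both3.png

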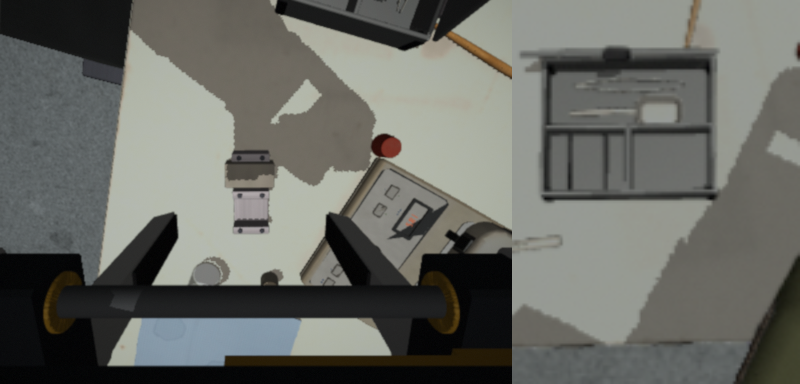

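The lid stands open. The wrist view has the prism at (249,174) across the mould, and the crop of the top view shows the open box with its rails and bays.

Run:
```python
from h import *
import pickle
w,a=pickle.load(open('c2.pkl','rb'))
P=cloud(w);H=P[...,2]
m=((H>.034)&(H<.046)).astype(np.uint8);k=np.zeros_like(m);k[155:195,215:285]=m[155:195,215:285]
k=cv2.morphologyEx(k,cv2.MORPH_OPEN,np.ones((3,3)))
c=max(cv2.findContours(k,0,2)[0],key=cv2.contourArea)
q=np.array([world(w,x,y,.038)[:2] for x,y in c.reshape(-1,2)],np.float32)*1000
print('prism',cv2.minAreaRect(q),cv2.boundingRect(c),'z',np.median(H[k>0]))
g=w['frame'].mean(2).astype(int)
for r in(165,170,175,180):print(r,g[r,218:282].tolist())
print('col249',g[140:245,249].tolist())
# lid angle from top cloud
A=cloud(a);b=A[140:180,205:282].reshape(-1,3);b=b[(b[:,2]>.1)&(b[:,2]<.3)];print('lid',len(b),b.min(0),b.max(0))
ga=a['frame'].mean(2).astype(int)
for r in(196,205):print(r,ga[r,205:282].tolist())
print('c',ga[160:222,220].tolist())
```

```text
prism ((500.1387634277344, -217.74754333496094), (59.3767204284668, 28.304967880249023), 13.800528526306152) (225, 163, 50, 24) z 0.03775472967145887
165 [179, 179, 180, 180, 180, 178, 159, 132, 117, 91, 74, 71, 71, 71, 71, 71, 71, 71, 73, 72, 73, 73, 73, 73, 73, 73, 74, 73, 72, 72, 73, 72, 71, 72, 72, 72, 72, 73, 72, 73, 71, 71, 73, 72, 72, 71, 71, 72, 70, 71, 71, 68, 70, 69, 70, 67, 74, 91, 103, 105, 108, 112, 112, 112]
170 [179, 180, 180, 180, 179, 178, 160, 130, 113, 95, 76, 70, 71, 71, 71, 72, 72, 72, 74, 74, 74, 74, 73, 74, 73, 73, 74, 73, 75, 72, 72, 73, 73, 73, 73, 73, 74, 75, 74, 73, 74, 74, 74, 74, 72, 73, 73, 72, 72, 72, 71, 70, 70, 70, 69, 71, 85, 103, 107, 130, 162, 178, 179, 180]
175 [179, 180, 180, 180, 180, 178, 158, 129, 108, 77, 72, 72, 71, 71, 70, 71, 70, 72, 73, 72, 73, 73, 74, 73, 73, 73, 72, 73, 71, 71, 71, 72, 71, 71, 72, 73, 72, 73, 74, 76, 93, 110, 112, 113, 121, 128, 121, 111, 108, 109, 117, 125, 124, 116, 106, 99, 98, 106, 110, 136, 165, 177, 180, 180]
180 [180, 180, 180, 180, 180, 179, 161, 139, 135, 131, 110, 97, 107, 109, 108, 108, 109, 120, 129, 123, 11
[... 1115 characters left out ...]
100, 66, 79, 107, 126, 149, 150, 150, 150, 149]
205 [150, 150, 151, 150, 145, 123, 101, 33, 48, 82, 104, 103, 104, 103, 105, 92, 29, 63, 105, 105, 104, 105, 104, 105, 106, 105, 106, 105, 99, 73, 62, 103, 105, 106, 106, 107, 98, 81, 104, 79, 83, 107, 107, 107, 108, 108, 108, 107, 107, 107, 108, 107, 108, 108, 108, 108, 109, 109, 108, 109, 108, 108, 108, 109, 109, 109, 109, 101, 66, 70, 88, 127, 149, 149, 148, 141, 107]
c [100, 63, 62, 38, 30, 30, 44, 94, 101, 101, 100, 101, 101, 101, 101, 101, 101, 102, 101, 102, 101, 101, 102, 103, 102, 102, 85, 110, 56, 32, 61, 89, 94, 95, 94, 94, 94, 94, 94, 94, 95, 93, 93, 93, 94, 92, 92, 93, 93, 92, 93, 82, 114, 63, 36, 140, 151, 150, 150, 150, 151, 150]
```

>>> send_rows:
  rows:
    - {"dx":-5.5,"dy":-3,"dz":10,"roll":0,"jaw":-1}
    - {"dx":0,"dy":0,"dz":34,"roll":0,"jaw":-1}
    - {"dx":0,"dy":0,"dz":34,"roll":0,"jaw":-1}
    - {"dx":0,"dy":0,"dz":34,"roll":0,"jaw":-1}
    - {"dx":0,"dy":0,"dz":34,"roll":0,"jaw":-1}
    - {"dx":0,"dy":0,"dz":4,"roll":0,"jaw":-1}

```text
time_s: 12.43
ee_pos: [0.4965, -0.2174, 0.0568]
eef_rot: [-3.13, -0.003, 1.818]
force: [-0.3, -0.3, -1.1]
grip_width: 0.0939
grip_force: 0.0
```

>>> send_rows:
  rows:
    - {"dx":-1,"dy":3.4,"dz":15,"roll":0,"jaw":-1}
    - {"dx":0,"dy":0,"dz":20,"roll":0,"jaw":-1}
    - {"dx":0,"dy":0,"dz":11,"roll":0,"jaw":-1}
    - {"dx":0,"dy":0,"dz":0,"roll":0,"jaw":-1}

```text
time_s: 12.77
ee_pos: [0.502, -0.2186, 0.0155]
eef_rot: [-3.134, 0.001, 1.817]
force: [0.1, 0.2, -0.9]
grip_width: 0.0942
grip_force: 0.0
```

>>> send_rows:
  rows:
    - {"dx":0,"dy":0,"dz":0,"roll":0,"jaw":0.1}
    - {"dx":0,"dy":0,"dz":0,"roll":0,"jaw":0.1}
    - {"dx":0,"dy":0,"dz":0,"roll":0,"jaw":0.1}
    - {"dx":0,"dy":0,"dz":0,"roll":0,"jaw":0.1}
  force: 20

```text
time_s: 13.1
ee_pos: [0.5033, -0.2191, 0.0179]
eef_rot: [-3.137, 0.004, 1.816]
force: [-0.4, 0.2, 0.2]
grip_width: 0.0704
grip_force: 0.0
```

>>> send_rows:
  rows:
    - {"dx":2,"dy":-2.8,"dz":7,"roll":0,"jaw":-0.5}
    - {"dx":0,"dy":0,"dz":0,"roll":0,"jaw":0.1}
    - {"dx":0,"dy":0,"dz":0,"roll":0,"jaw":0.1}
    - {"dx":0,"dy":0,"dz":0,"roll":0,"jaw":0.1}
    - {"dx":0,"dy":0,"dz":0,"roll":0,"jaw":0.1}
  force: 25

```text
time_s: 13.52
ee_pos: [0.4997, -0.2176, 0.0098]
eef_rot: [-3.136, 0.003, 1.816]
force: [-0.6, 0.1, -1.4]
grip_width: 0.0602
grip_force: 25.0
```

>>> send_rows:
  rows:
    - {"dx":0,"dy":0,"dz":0,"roll":0,"jaw":0.1}

```text
time_s: 13.6
ee_pos: [0.4997, -0.2176, 0.0099]
eef_rot: [-3.136, 0.003, 1.816]
force: [-0.3, -0.3, -2.6]
grip_width: 0.0601
grip_force: 25.0
```

>>> send_rows:
  rows:
    - {"dx":0,"dy":0,"dz":-12,"roll":0,"jaw":0.1}
    - {"dx":0,"dy":0,"dz":-18,"roll":0,"jaw":0.1}
    - {"dx":0,"dy":0,"dz":-20,"roll":0,"jaw":0.1}
    - {"dx":14,"dy":-6.8,"dz":-5,"roll":0,"jaw":0.1}
    - {"dx":25,"dy":-12.3,"dz":0,"roll":0,"jaw":0.1}
    - {"dx":25,"dy":-12.3,"dz":0,"roll":0,"jaw":0.1}
    - {"dx":25,"dy":-12.3,"dz":0,"roll":0,"jaw":0.1}
    - {"dx":25,"dy":-12.3,"dz":0,"roll":0,"jaw":0.1}
    - {"dx":25,"dy":-12.3,"dz":0,"roll":0,"jaw":0.1}
    - {"dx":0,"dy":0,"dz":12,"roll":5,"jaw":0.1}
    - {"dx":0,"dy":0,"dz":16,"roll":5,"jaw":0.1}
    - {"dx":0,"dy":0,"dz":12,"roll":5,"jaw":0.1}

```text
time_s: 14.6
ee_pos: [0.4, -0.0991, 0.0252]
eef_rot: [-3.139, 0.005, 1.55]
force: [0.0, 0.2, -1.7]
grip_width: 0.0599
grip_force: 25.0
```

>>> send_rows:
  rows:
    - {"dx":0,"dy":0,"dz":6,"roll":0,"jaw":0.1}
    - {"dx":0,"dy":0,"dz":0,"roll":0,"jaw":0.1}
    - {"dx":0,"dy":0,"dz":0,"roll":0,"jaw":0.1}

```text
time_s: 14.85
ee_pos: [0.4, -0.0995, 0.0194]
eef_rot: [-3.137, 0.004, 1.557]
force: [0.6, 0.1, -0.8]
grip_width: 0.0598
grip_force: 25.0
```

>>> send_rows:
  rows:
    - {"dx":0,"dy":0,"dz":9,"roll":0,"jaw":0.1}
    - {"dx":0,"dy":0,"dz":6,"roll":0,"jaw":0.1}
    - {"dx":0,"dy":0,"dz":0,"roll":0,"jaw":0.1}
    - {"dx":0,"dy":0,"dz":0,"roll":0,"jaw":0.1}

```text
time_s: 15.18
ee_pos: [0.3995, -0.0994, 0.0036]
eef_rot: [-3.136, 0.004, 1.555]
force: [-1.1, 1.4, -2.2]
grip_width: 0.0597
grip_force: 25.0
```

>>> send_rows:
  rows:
    - {"dx":0,"dy":0,"dz":1.5,"roll":0,"jaw":0.1}
    - {"dx":0,"dy":0,"dz":0,"roll":0,"jaw":0.1}

```text
time_s: 15.35
ee_pos: [0.3997, -0.0994, 0.0023]
eef_rot: [-3.137, 0.004, 1.554]
force: [0.1, -0.5, -1.2]
grip_width: 0.0601
grip_force: 25.0
```

>>> send_rows:
  rows:
    - {"dx":0,"dy":0,"dz":0.6,"roll":0,"jaw":0.1}
    - {"dx":0,"dy":0,"dz":0,"roll":0,"jaw":-0.65}
    - {"dx":0,"dy":0,"dz":0,"roll":0,"jaw":-0.65}
    - {"dx":0,"dy":0,"dz":0,"roll":0,"jaw":-0.65}
    - {"dx":0,"dy":0,"dz":0,"roll":0,"jaw":-0.65}
    - {"dx":0,"dy":0,"dz":-20,"roll":0,"jaw":-0.65}
    - {"dx":0,"dy":0,"dz":-30,"roll":0,"jaw":-0.65}
    - {"dx":0,"dy":0,"dz":-30,"roll":-7.1,"jaw":-0.65}
    - {"dx":0,"dy":0,"dz":-30,"roll":-7.1,"jaw":-0.65}
    - {"dx":0,"dy":0,"dz":-30,"roll":-7.1,"jaw":-0.65}
    - {"dx":0,"dy":0,"dz":-20,"roll":-7.1,"jaw":-0.65}
    - {"dx":0,"dy":0,"dz":0,"roll":-7.1,"jaw":-0.65}

```text
time_s: 16.35
ee_pos: [0.4019, -0.0992, 0.1658]
eef_rot: [-3.139, 0.006, 2.18]
force: [0.0, 1.0, 0.0]
grip_width: 0.0778
grip_force: 0.0
```

>>> send_rows:
  rows:
    - {"dx":0,"dy":0,"dz":0,"roll":-7.1,"jaw":-0.3}
    - {"dx":0,"dy":0,"dz":0,"roll":-7.1,"jaw":-0.3}
    - {"dx":0,"dy":0,"dz":0,"roll":-7.1,"jaw":-0.3}
    - {"dx":0,"dy":0,"dz":0,"roll":-7.1,"jaw":-0.3}
    - {"dx":0,"dy":0,"dz":0,"roll":-7.1,"jaw":-0.3}
    - {"dx":0,"dy":0,"dz":0,"roll":-7.1,"jaw":-0.3}
    - {"dx":0,"dy":0,"dz":0,"roll":-7.1,"jaw":-0.3}
    - {"dx":0,"dy":0,"dz":0,"roll":-5,"jaw":-0.3}
    - {"dx":0,"dy":0,"dz":0,"roll":0,"jaw":-0.3}

```text
time_s: 17.1
ee_pos: [0.4003, -0.0988, 0.1618]
eef_rot: [-3.137, -0.004, 3.133]
force: [0.1, -0.5, 0.4]
grip_width: 0.0612
grip_force: 0.0
```

Run:
```python
from h import *
import pickle
st()
w=cam('wrist','w4.png');pickle.dump(w,open('c3.pkl','wb'))
```

```text
t 17.1 p [ 0.4003 -0.0988  0.1618] rpy [-3.137 -0.004  3.133] F [ 0.1 -0.5  0.4] w 0.0612 g 0.0
```

View pics/w4.png

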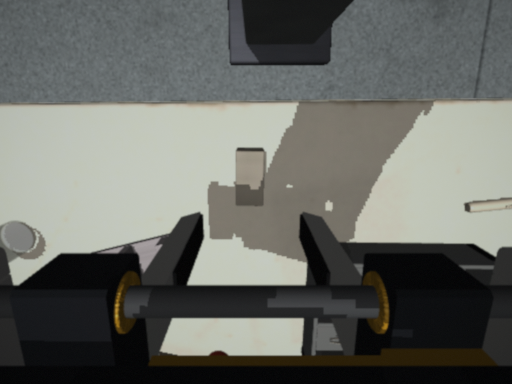

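The prism lies flat on the bench at (251,178), aligned with the tool. I'll measure it and the box rails, which the top view still shows.

Run:
```python
from h import *
import pickle
w=pickle.load(open('c3.pkl','rb'));_,a=pickle.load(open('c2.pkl','rb'))
H=cloud(w)[...,2]
k=((H>.026)&(H<.036)).astype(np.uint8);k[:140]=0;k[215:]=0;k[:,:225]=0;k[:,275:]=0
c=max(cv2.findContours(k,0,2)[0],key=cv2.contourArea)
q=np.array([world(w,x,y,.030)[:2] for x,y in c.reshape(-1,2)],np.float32)*1000
print('prism',cv2.minAreaRect(q),np.median(H[k>0]))
for r in(196,205):
    for u,z in((221.2,.011),(234.6,.011),(242.8,.05),(273.3,.05)):print(r,u,np.round(world(a,u,r,z),4))
print([np.round(world(a,220,v,z),4) for v,z in((188.9,.05),(213.5,.055),(211,.005))])
print('lid now:');A=cam('top');pickle.dump(A,open('c4.pkl','wb'));B=cloud(A)[140:180,205:282].reshape(-1,3);b=B[(B[:,2]>.1)&(B[:,2]<.3)];print(len(b),b.min(0),b.max(0))
```

```text
prism ((398.3459167480469, -100.6543197631836), (29.45119285583496, 58.91404724121094), 88.8267822265625) 0.029674490825053988
196 221.2 [0.5454 0.1422 0.011 ]
196 234.6 [0.5442 0.1001 0.011 ]
196 242.8 [0.5371 0.072  0.05  ]
196 273.3 [ 0.5345 -0.0208  0.05  ]
205 221.2 [0.517  0.1424 0.011 ]
205 234.6 [0.5158 0.1005 0.011 ]
205 242.8 [0.5095 0.0724 0.05  ]
205 273.3 [ 0.5069 -0.02    0.05  ]
[array([0.5611, 0.1413, 0.05  ]), array([0.4849, 0.1413, 0.055 ]), array([0.499, 0.147, 0.005])]
lid now:
216 [ 0.59665255 -0.02967727  0.19683412] [0.62054599 0.16264865 0.25716532]
```

>>> send_rows:
  rows:
    - {"dx":2,"dy":-1.9,"dz":15,"roll":0.5,"jaw":-0.3}
    - {"dx":0,"dy":0,"dz":35,"roll":0,"jaw":-0.3}
    - {"dx":0,"dy":0,"dz":35,"roll":0,"jaw":-0.3}
    - {"dx":0,"dy":0,"dz":35,"roll":0,"jaw":-0.3}
    - {"dx":0,"dy":0,"dz":20,"roll":0,"jaw":-0.3}
    - {"dx":0,"dy":0,"dz":5,"roll":0,"jaw":-0.3}
    - {"dx":0,"dy":0,"dz":0,"roll":0,"jaw":-0.3}
    - {"dx":0,"dy":0,"dz":0,"roll":0,"jaw":-0.3}

```text
time_s: 17.87
ee_pos: [0.3983, -0.1014, 0.0177]
eef_rot: [-3.137, -0.003, 3.118]
force: [-0.4, -0.3, 0.4]
grip_width: 0.0613
grip_force: 0.0
```

>>> send_rows:
  rows:
    - {"dx":0,"dy":0,"dz":8.3,"roll":0,"jaw":0}
    - {"dx":0,"dy":0,"dz":0,"roll":0,"jaw":0.6}
    - {"dx":0,"dy":0,"dz":0,"roll":0,"jaw":0.6}
    - {"dx":0,"dy":0,"dz":0,"roll":0,"jaw":0.6}
    - {"dx":0,"dy":0,"dz":0,"roll":0,"jaw":0.6}
    - {"dx":0,"dy":0,"dz":0,"roll":0,"jaw":0.6}
  force: 20

```text
time_s: 18.37
ee_pos: [0.3979, -0.1013, 0.0088]
eef_rot: [-3.137, -0.004, 3.12]
force: [-0.6, 0.1, 3.0]
grip_width: 0.0301
grip_force: 20.0
```

>>> send_rows:
  rows:
    - {"dx":0,"dy":0,"dz":-12,"roll":0,"jaw":0.6}
    - {"dx":0,"dy":0,"dz":-28,"roll":0,"jaw":0.6}
    - {"dx":0,"dy":0,"dz":-33,"roll":0,"jaw":0.6}
    - {"dx":-7,"dy":12.6,"dz":-22,"roll":0,"jaw":0.6}
    - {"dx":-15.5,"dy":28,"dz":0,"roll":0,"jaw":0.6}
    - {"dx":-15.5,"dy":28,"dz":0,"roll":0,"jaw":0.6}
    - {"dx":-15.5,"dy":28,"dz":0,"roll":0,"jaw":0.6}
    - {"dx":-15.5,"dy":28,"dz":0,"roll":0,"jaw":0.6}
    - {"dx":-15.5,"dy":28,"dz":0,"roll":0,"jaw":0.6}
    - {"dx":-15.5,"dy":28,"dz":0,"roll":0,"jaw":0.6}
    - {"dx":-15.5,"dy":28,"dz":0,"roll":0,"jaw":0.6}
    - {"dx":-8.5,"dy":15.5,"dz":0,"roll":0,"jaw":0.6}

```text
time_s: 19.37
ee_pos: [0.5278, 0.1231, 0.1018]
eef_rot: [-3.138, -0.004, 3.121]
force: [0.6, 0.0, -1.4]
grip_width: 0.0299
grip_force: 20.0
```

>>> send_rows:
  rows:
    - {"dx":0,"dy":0,"dz":0,"roll":0,"jaw":0.6}
    - {"dx":0,"dy":0,"dz":0,"roll":0,"jaw":0.6}

```text
time_s: 19.53
ee_pos: [0.5267, 0.1209, 0.1014]
eef_rot: [-3.137, -0.005, 3.121]
force: [0.0, 0.0, -1.6]
grip_width: 0.03
grip_force: 20.0
```

Run:
```python
from h import *
import pickle
st()
w=cam('wrist','w5.png');pickle.dump(w,open('c5.pkl','wb'))
```

```text
t 19.53 p [0.5267 0.1209 0.1014] rpy [-3.137 -0.005  3.121] F [ 0.   0.  -1.6] w 0.03 g 20.0
```

View pics/w5.png

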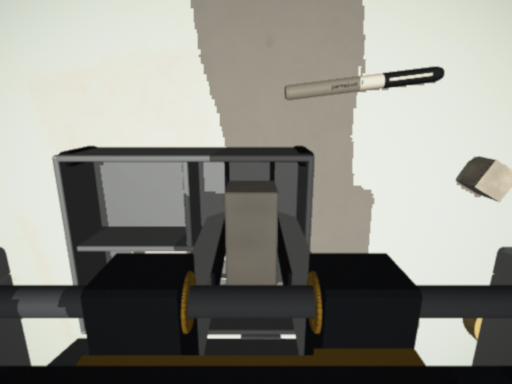

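The prism hovers over the left bay at (250,230), with the rails visible near columns 228 and 273 and the front wall at row 155. The cube is at (487,180).

Run:
```python
from h import *
import pickle
w=pickle.load(open('c5.pkl','rb'));g=w['frame'].mean(2).astype(int);H=cloud(w)
for r in(164,168,174):print(r,list(zip(range(184,316),g[r,184:316])) if 0 else g[r,184:316].tolist())
for r in (168,174):
    for u in(193,229,273,305):print(r,u,np.round(H[r,u],4))
print('c150',g[140:175,140].tolist(),'c255',g[140:190,255].tolist())
print('row155',g[155,50:75].tolist(),g[155,300:325].tolist())
print(np.round(H[155,50:75:3],3).tolist(),np.round(H[155,300:325:3],3).tolist())
```

```text
164 [152, 156, 140, 96, 51, 35, 34, 33, 34, 34, 34, 34, 34, 37, 62, 82, 84, 84, 89, 120, 149, 153, 153, 152, 153, 152, 152, 152, 153, 152, 153, 152, 153, 153, 152, 153, 153, 152, 152, 142, 99, 33, 18, 13, 31, 64, 83, 85, 85, 86, 85, 85, 86, 85, 85, 85, 85, 85, 86, 86, 85, 85, 85, 85, 86, 87, 86, 86, 87, 86, 87, 86, 86, 86, 85, 86, 86, 86, 86, 86, 86, 86, 86, 85, 84, 67, 34, 18, 20, 18, 44, 73, 85, 86, 86, 86, 87, 87, 86, 87, 86, 86, 86, 86, 86, 87, 86, 86, 86, 87, 86, 86, 84, 72, 43, 18, 12, 11, 13, 13, 13, 21, 32, 42, 60, 80, 86, 84, 81, 88, 122, 148]
168 [151, 156, 144, 108, 65, 39, 35, 35, 34, 34, 35, 34, 34, 37, 55, 76, 83, 84, 89, 121, 149, 152, 153, 152, 152, 152, 152, 153, 152, 153, 152, 153, 152, 152, 152, 153, 154, 153, 153, 149, 111, 36, 17, 15, 23, 58, 84, 86, 85, 85, 86, 86, 85, 85, 86, 85, 85, 85, 85, 85, 85, 85, 84, 86, 86, 85, 86, 86, 86, 86, 86, 87, 86, 86, 85, 86, 86, 86, 85, 86, 86, 85, 86, 86, 84, 68, 34, 19, 17, 18, 42, 72, 85, 87, 86, 87, 87, 87, 86, 86, 87, 86, 86, 87, 86, 86, 86, 86, 86, 86, 87, 86, 84, 75, 51, 38, 36, 36, 37, 36, 37, 35, 38, 48, 66, 81, 87, 84
[... 1165 characters left out ...]
, 86, 84, 71, 56, 51, 52, 50, 52, 52, 52, 53, 52]
row155 [228, 226, 217, 193, 168, 144, 128, 111, 89, 78, 77, 77, 78, 78, 77, 78, 78, 78, 78, 79, 78, 79, 78, 79, 78] [53, 53, 53, 53, 52, 53, 54, 52, 53, 52, 53, 53, 53, 75, 121, 149, 151, 152, 151, 152, 151, 151, 151, 150, 150]
[[0.492, -0.068, 0.0], [0.485, -0.029, 0.054], [0.485, -0.027, 0.054], [0.485, -0.024, 0.055], [0.486, -0.022, 0.054], [0.485, -0.019, 0.055], [0.485, -0.017, 0.056], [0.485, -0.015, 0.055], [0.486, -0.013, 0.054]] [[0.489, 0.158, 0.054], [0.489, 0.161, 0.054], [0.489, 0.163, 0.055], [0.489, 0.165, 0.055], [0.489, 0.168, 0.054], [0.497, 0.181, -0.0], [0.497, 0.183, 0.001], [0.498, 0.187, -0.002], [0.498, 0.19, -0.002]]
```

>>> send_rows:
  rows:
    - {"dx":-1.8,"dy":-0.6,"dz":10,"roll":0,"jaw":0.6}
    - {"dx":0,"dy":0,"dz":22,"roll":0,"jaw":0.6}
    - {"dx":0,"dy":0,"dz":22,"roll":0,"jaw":0.6}
    - {"dx":0,"dy":0,"dz":18,"roll":0,"jaw":0.6}
    - {"dx":0,"dy":0,"dz":6,"roll":0,"jaw":0.6}
    - {"dx":0,"dy":0,"dz":0,"roll":0,"jaw":0.6}
    - {"dx":0,"dy":0,"dz":0,"roll":0,"jaw":0.6}

```text
time_s: 20.17
ee_pos: [0.5286, 0.119, 0.0244]
eef_rot: [-3.137, -0.004, 3.119]
force: [-0.2, -0.8, -1.8]
grip_width: 0.0297
grip_force: 20.0
```

>>> send_rows:
  rows:
    - {"dx":0,"dy":0.8,"dz":5,"roll":0,"jaw":0.6}
    - {"dx":0,"dy":0,"dz":4.5,"roll":0,"jaw":0.6}
    - {"dx":0,"dy":0,"dz":0,"roll":0,"jaw":0.6}
    - {"dx":0,"dy":0,"dz":0,"roll":0,"jaw":0.6}

```text
time_s: 20.5
ee_pos: [0.5284, 0.1203, 0.0145]
eef_rot: [-3.137, -0.004, 3.12]
force: [-0.5, 0.8, -2.0]
grip_width: 0.0301
grip_force: 20.0
```

>>> send_rows:
  rows:
    - {"dx":0,"dy":0,"dz":1,"roll":0,"jaw":0.6}
    - {"dx":0,"dy":0,"dz":0,"roll":0,"jaw":0.6}

```text
time_s: 20.67
ee_pos: [0.5287, 0.1203, 0.0139]
eef_rot: [-3.137, -0.003, 3.12]
force: [-0.8, -0.8, 0.9]
grip_width: 0.0301
grip_force: 20.0
```

>>> send_rows:
  rows:
    - {"dx":0,"dy":0,"dz":0,"roll":0,"jaw":-0.1}
    - {"dx":0,"dy":0,"dz":0,"roll":0,"jaw":-0.1}
    - {"dx":0,"dy":0,"dz":0,"roll":0,"jaw":-0.1}
    - {"dx":0,"dy":0,"dz":0,"roll":0,"jaw":-0.1}
    - {"dx":0,"dy":0,"dz":-20,"roll":0,"jaw":-0.1}
    - {"dx":0,"dy":0,"dz":-35,"roll":0,"jaw":-0.1}
    - {"dx":0,"dy":0,"dz":-40,"roll":0,"jaw":-0.1}
    - {"dx":0,"dy":0,"dz":-40,"roll":0,"jaw":-0.1}
    - {"dx":0,"dy":0,"dz":-10,"roll":0,"jaw":-0.1}

```text
time_s: 21.42
ee_pos: [0.5309, 0.1212, 0.1647]
eef_rot: [-3.139, 0.004, 3.12]
force: [1.2, -0.3, -0.4]
grip_width: 0.0522
grip_force: 0.0
```

>>> send_rows:
  rows:
    - {"dx":2.2,"dy":30,"dz":0,"roll":0,"jaw":-0.3}
    - {"dx":2.2,"dy":30,"dz":0,"roll":0,"jaw":-0.3}
    - {"dx":2.2,"dy":30,"dz":0,"roll":0,"jaw":-0.3}
    - {"dx":2.2,"dy":30,"dz":0,"roll":0,"jaw":-0.3}
    - {"dx":2.2,"dy":30,"dz":0,"roll":0,"jaw":-0.3}
    - {"dx":2.2,"dy":30,"dz":0,"roll":0,"jaw":-0.3}
    - {"dx":2.2,"dy":30,"dz":0,"roll":0,"jaw":-0.3}
    - {"dx":0,"dy":0,"dz":0,"roll":7.1,"jaw":-0.3}
    - {"dx":0,"dy":0,"dz":0,"roll":7.1,"jaw":-0.3}
    - {"dx":0,"dy":0,"dz":0,"roll":7.1,"jaw":-0.3}
    - {"dx":0,"dy":0,"dz":0,"roll":7.1,"jaw":-0.3}
    - {"dx":0,"dy":0,"dz":0,"roll":0,"jaw":-0.3}

```text
time_s: 22.42
ee_pos: [0.5181, 0.3312, 0.1572]
eef_rot: [-3.135, -0.002, 2.618]
force: [-0.3, -0.3, -1.0]
grip_width: 0.0611
grip_force: 0.0
```

Run:
```python
from h import *
import pickle
st()
w=cam('wrist','w6.png');pickle.dump(w,open('c6.pkl','wb'))
H=cloud(w)[...,2]
k=((H>.022)&(H<.034)).astype(np.uint8);k[:120]=0;k[225:]=0;k[:,:205]=0;k[:,300:]=0
c=max(cv2.findContours(k,0,2)[0],key=cv2.contourArea)
q=np.array([world(w,x,y,.028)[:2] for x,y in c.reshape(-1,2)],np.float32)*1000
print('cube',cv2.minAreaRect(q),np.median(H[k>0]),cv2.boundingRect(c))
a=cam('top');cv2.imwrite('pics/t6.png',cv2.resize(np.vstack([a['frame'][150:240,190:310,::-1]]),None,fx=4,fy=4,interpolation=cv2.INTER_CUBIC))
```

```text
t 22.42 p [0.5181 0.3312 0.1572] rpy [-3.135e+00 -2.000e-03  2.618e+00] F [-0.3 -0.3 -1. ] w 0.0611 g 0.0
cube ((518.0594482421875, 334.22021484375), (26.543577194213867, 28.010498046875), 60.16172409057617) 0.027043085148939678 (242, 165, 26, 27)
```

View pics/t6.png

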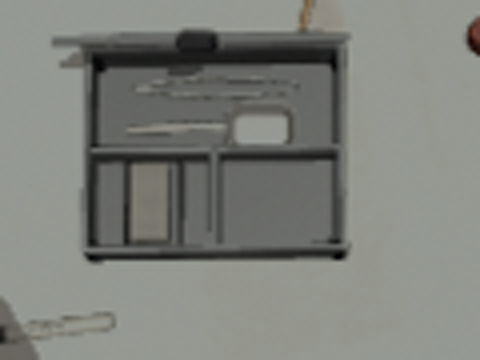

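The prism lies between the rails, at (150,200) in the crop, and the lid still stands. Next is the cube.

>>> send_rows:
  rows:
    - {"dx":1.5,"dy":2.6,"dz":15,"roll":0,"jaw":-0.3}
    - {"dx":0,"dy":0,"dz":35,"roll":0,"jaw":-0.3}
    - {"dx":0,"dy":0,"dz":38,"roll":0,"jaw":-0.3}
    - {"dx":0,"dy":0,"dz":35,"roll":0,"jaw":-0.3}
    - {"dx":0,"dy":0,"dz":15,"roll":0,"jaw":-0.3}
    - {"dx":0,"dy":0,"dz":0,"roll":0,"jaw":-0.3}
    - {"dx":0,"dy":0,"dz":0,"roll":0,"jaw":-0.3}

```text
time_s: 23.1
ee_pos: [0.5176, 0.3335, 0.0196]
eef_rot: [-3.135, -0.002, 2.627]
force: [-0.3, 0.3, 0.3]
grip_width: 0.0614
grip_force: 0.0
```

>>> send_rows:
  rows:
    - {"dx":0,"dy":0,"dz":13,"roll":0,"jaw":0}
    - {"dx":0,"dy":0,"dz":0,"roll":0,"jaw":0.65}
    - {"dx":0,"dy":0,"dz":0,"roll":0,"jaw":0.65}
    - {"dx":0,"dy":0,"dz":0,"roll":0,"jaw":0.65}
    - {"dx":0,"dy":0,"dz":0,"roll":0,"jaw":0.65}
    - {"dx":0,"dy":0,"dz":0,"roll":0,"jaw":0.65}
  force: 15

```text
time_s: 23.6
ee_pos: [0.5178, 0.3337, 0.0073]
eef_rot: [-3.137, -0.001, 2.624]
force: [-0.6, 0.2, 2.3]
grip_width: 0.0281
grip_force: 15.0
```

>>> send_rows:
  rows:
    - {"dx":0,"dy":0,"dz":-12,"roll":0,"jaw":0.65}
    - {"dx":0,"dy":0,"dz":-28,"roll":0,"jaw":0.65}
    - {"dx":0,"dy":0,"dz":-32,"roll":-7.05,"jaw":0.65}
    - {"dx":0,"dy":0,"dz":-30,"roll":-7.05,"jaw":0.65}
    - {"dx":0,"dy":0,"dz":0,"roll":-7.05,"jaw":0.65}
    - {"dx":0,"dy":0,"dz":0,"roll":-7.05,"jaw":0.65}

```text
time_s: 24.1
ee_pos: [0.5188, 0.3344, 0.112]
eef_rot: [-3.14, -0.0, 3.122]
force: [-0.8, -0.5, -1.1]
grip_width: 0.028
grip_force: 15.0
```

>>> send_rows:
  rows:
    - {"dx":-1,"dy":-22,"dz":0,"roll":0,"jaw":0.65}
    - {"dx":-1.6,"dy":-35,"dz":0,"roll":0,"jaw":0.65}
    - {"dx":-1.6,"dy":-35,"dz":0,"roll":0,"jaw":0.65}
    - {"dx":-1.6,"dy":-35,"dz":0,"roll":0,"jaw":0.65}
    - {"dx":-1.6,"dy":-35,"dz":0,"roll":0,"jaw":0.65}
    - {"dx":-1.6,"dy":-35,"dz":0,"roll":0,"jaw":0.65}
    - {"dx":-1.6,"dy":-35,"dz":0,"roll":0,"jaw":0.65}
    - {"dx":-1.6,"dy":-35,"dz":0,"roll":0,"jaw":0.65}
    - {"dx":-1.6,"dy":-35,"dz":0,"roll":0,"jaw":0.65}
    - {"dx":-1,"dy":-12,"dz":0,"roll":0,"jaw":0.65}
    - {"dx":0,"dy":0,"dz":0,"roll":0,"jaw":0.65}
    - {"dx":0,"dy":0,"dz":0,"roll":0,"jaw":0.65}

```text
time_s: 25.1
ee_pos: [0.525, 0.0197, 0.1106]
eef_rot: [-3.137, -0.003, 3.115]
force: [0.5, 0.1, -0.4]
grip_width: 0.0283
grip_force: 15.0
```

>>> send_rows:
  rows:
    - {"dx":-1,"dy":0,"dz":12,"roll":0,"jaw":0.65}
    - {"dx":0,"dy":0,"dz":26,"roll":0,"jaw":0.65}
    - {"dx":0,"dy":0,"dz":26,"roll":0,"jaw":0.65}
    - {"dx":0,"dy":0,"dz":20,"roll":0,"jaw":0.65}
    - {"dx":0,"dy":0,"dz":5,"roll":0,"jaw":0.65}
    - {"dx":0,"dy":0,"dz":0,"roll":0,"jaw":0.65}
    - {"dx":0,"dy":0,"dz":0,"roll":0,"jaw":0.65}

```text
time_s: 25.68
ee_pos: [0.5257, 0.0199, 0.0214]
eef_rot: [-3.137, -0.004, 3.117]
force: [-0.9, 0.8, -1.0]
grip_width: 0.0278
grip_force: 15.0
```

>>> send_rows:
  rows:
    - {"dx":0,"dy":0,"dz":5,"roll":0,"jaw":0.65}
    - {"dx":0,"dy":0,"dz":3,"roll":0,"jaw":0.65}
    - {"dx":0,"dy":0,"dz":0,"roll":0,"jaw":0.65}
    - {"dx":0,"dy":0,"dz":0,"roll":0,"jaw":0.65}

```text
time_s: 26.02
ee_pos: [0.5255, 0.0192, 0.0132]
eef_rot: [-3.137, -0.004, 3.116]
force: [0.7, -0.4, -1.1]
grip_width: 0.0283
grip_force: 15.0
```

>>> send_rows:
  rows:
    - {"dx":0,"dy":0,"dz":1,"roll":0,"jaw":0.65}
    - {"dx":0,"dy":0,"dz":0,"roll":0,"jaw":0.65}

```text
time_s: 26.18
ee_pos: [0.5256, 0.0192, 0.0123]
eef_rot: [-3.137, -0.004, 3.116]
force: [-0.1, -0.7, 0.4]
grip_width: 0.0284
grip_force: 15.0
```

>>> send_rows:
  rows:
    - {"dx":0,"dy":0,"dz":0,"roll":0,"jaw":-0.1}
    - {"dx":0,"dy":0,"dz":0,"roll":0,"jaw":-0.1}
    - {"dx":0,"dy":0,"dz":0,"roll":0,"jaw":-0.1}
    - {"dx":0,"dy":0,"dz":0,"roll":0,"jaw":-0.1}
    - {"dx":0,"dy":0,"dz":-20,"roll":0,"jaw":-0.1}
    - {"dx":0,"dy":0,"dz":-38,"roll":0,"jaw":-0.1}
    - {"dx":0,"dy":0,"dz":-40,"roll":0,"jaw":-0.1}
    - {"dx":0,"dy":0,"dz":-40,"roll":0,"jaw":-0.2}
    - {"dx":0,"dy":0,"dz":-40,"roll":0,"jaw":-0.2}
    - {"dx":0,"dy":0,"dz":-40,"roll":0,"jaw":-0.2}
    - {"dx":0,"dy":0,"dz":-40,"roll":0,"jaw":-0.2}
    - {"dx":0,"dy":0,"dz":-30,"roll":0,"jaw":-0.2}

```text
time_s: 27.18
ee_pos: [0.5266, 0.0204, 0.3035]
eef_rot: [-3.137, -0.001, 3.116]
force: [-0.6, 0.4, -0.3]
grip_width: 0.0564
grip_force: 0.0
```

>>> send_rows:
  rows:
    - {"dx":0,"dy":0,"dz":0,"roll":0,"jaw":-0.2}
    - {"dx":0,"dy":0,"dz":0,"roll":0,"jaw":-0.2}

```text
time_s: 27.35
ee_pos: [0.5269, 0.0205, 0.301]
eef_rot: [-3.137, -0.002, 3.116]
force: [0.6, -0.2, -1.0]
grip_width: 0.0565
grip_force: 0.0
```

Run:
```python
from h import *
import pickle
st()
a=cam('top')
H=cloud(a);g=a['frame'].mean(2)
# tab top pixels in open state: dark, high
B=H[140:180,225:262];m=(B[...,2]>.235)&(B[...,2]<.275);q=B[m];print('tab',len(q),q.min(0) if len(q) else '',q.max(0) if len(q) else '')
b=H[140:180,205:282].reshape(-1,3);b=b[(b[:,2]>.19)&(b[:,2]<.235)];print('lid edge',len(b),np.median(b,0),b[:,1].min(),b[:,1].max())
cv2.imwrite('pics/t7.png',cv2.resize(a['frame'][135:245,130:420,::-1],None,fx=2.7,fy=2.7,interpolation=cv2.INTER_CUBIC))
```

```text
t 27.35 p [0.5269 0.0205 0.301 ] rpy [-3.137e+00 -2.000e-03  3.116e+00] F [ 0.6 -0.2 -1. ] w 0.0565 g 0.0
tab 0  
lid edge 21 [0.61316681 0.14900969 0.21420767] 0.140245588047476 0.16305899935014342
```

View pics/t7.png

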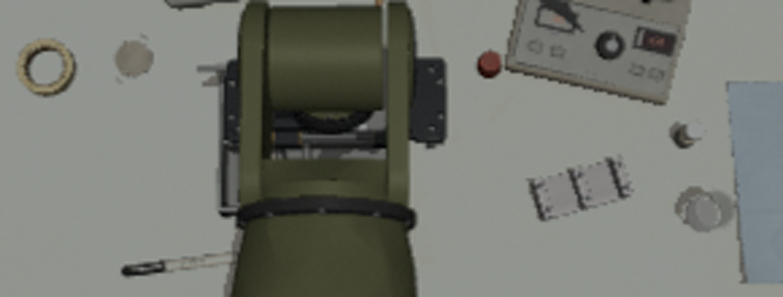

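The arm hides the box in this top view. The bystanders are where they were, and the lid edge still measures as it did when I left it. I'll go back to the tab.

>>> send_rows:
  rows:
    - {"dx":-13,"dy":8,"dz":0,"roll":0,"jaw":-0.2}
    - {"dx":-25,"dy":15,"dz":0,"roll":0,"jaw":-0.2}
    - {"dx":-25,"dy":15,"dz":0,"roll":0,"jaw":-0.2}
    - {"dx":-20.5,"dy":12.5,"dz":0,"roll":0,"jaw":-0.2}
    - {"dx":0,"dy":0,"dz":0,"roll":0,"jaw":-0.2}
    - {"dx":0,"dy":0,"dz":0,"roll":0,"jaw":-0.2}

```text
time_s: 27.9
ee_pos: [0.6113, 0.0692, 0.2965]
eef_rot: [-3.137, -0.008, 3.117]
force: [-0.2, 0.4, -1.2]
grip_width: 0.0565
grip_force: 0.0
```

>>> send_rows:
  rows:
    - {"dx":0,"dy":0,"dz":14,"roll":0,"jaw":-0.2}
    - {"dx":0,"dy":0,"dz":22,"roll":0,"jaw":-0.2}
    - {"dx":0,"dy":0,"dz":22,"roll":0,"jaw":-0.2}
    - {"dx":0,"dy":0,"dz":14,"roll":0,"jaw":-0.2}
    - {"dx":0,"dy":0,"dz":4,"roll":0,"jaw":-0.2}
    - {"dx":0,"dy":0,"dz":0,"roll":0,"jaw":-0.2}

```text
time_s: 28.4
ee_pos: [0.6101, 0.068, 0.2222]
eef_rot: [-3.137, -0.007, 3.116]
force: [0.0, 0.2, 0.0]
grip_width: 0.0564
grip_force: 0.0
```

Run:
```python
from h import *
o=st();w=cam('wrist');g=w['frame'].mean(2);H=cloud(w)
# dark tab between the fingers: points with z .2-.27 near TCP
p=o['ee_pos'];m=(abs(H[...,0]-.61)<.03)&(abs(H[...,1]-.07)<.02)&(H[...,2]>.2)&(H[...,2]<.275)
q=H[m];print(len(q),np.round(np.percentile(q,[2,50,98],axis=0),4).tolist() if len(q) else '')
# arc plan down from A to 0.0
r=.187;h=.002;hx=.647
x=hx-p[0];z=p[2]+.019-.0575;print('angle if gripped',np.arctan2(z,x))
f=lambda a:np.array([-r*np.cos(a)+h*np.sin(a), r*np.sin(a)+h*np.cos(a)])*1000
n=33;s=(1-np.cos(np.linspace(0,np.pi,n+1)))/2*.7+np.linspace(0,1,n+1)*.3
pp=np.array([f(1.37*(1-v)) for v in s]);print(np.round(np.diff(pp,axis=0),1).tolist(),np.round(pp[-1]-pp[0],1))
```

```text
t 28.4 p [0.6101 0.068  0.2222] rpy [-3.137 -0.007  3.116] F [0.  0.2 0. ] w 0.0564 g 0.0
1400 [[0.5955, 0.0519, 0.2083], [0.6012, 0.0684, 0.2509], [0.6127, 0.0884, 0.2533]]
angle if gripped 1.3728057552913207
[[-2.7, -0.5], [-3.5, -0.8], [-4.2, -1.0], [-4.9, -1.3], [-5.6, -1.7], [-6.3, -2.1], [-6.8, -2.6], [-7.3, -3.1], [-7.7, -3.7], [-8.0, -4.3], [-8.1, -4.9], [-8.2, -5.5], [-8.2, -6.2], [-8.0, -6.8], [-7.8, -7.4], [-7.4, -7.9], [-7.0, -8.3], [-6.4, -8.7], [-5.9, -9.0], [-5.3, -9.1], [-4.6, -9.1], [-4.0, -9.1], [-3.4, -8.9], [-2.8, -8.6], [-2.2, -8.2], [-1.7, -7.7], [-1.3, -7.2], [-0.9, -6.5], [-0.6, -5.8], [-0.4, -5.1], [-0.2, -4.3], [-0.1, -3.5], [-0.0, -2.7]] [-151.7 -181.6]
```

>>> send_rows:
  rows:
    - {"dx":0,"dy":0,"dz":0,"roll":0,"jaw":0.7}
    - {"dx":0,"dy":0,"dz":0,"roll":0,"jaw":0.7}
    - {"dx":0,"dy":0,"dz":0,"roll":0,"jaw":0.7}
    - {"dx":0,"dy":0,"dz":0,"roll":0,"jaw":0.7}
    - {"dx":0,"dy":0,"dz":0,"roll":0,"jaw":0.7}
  force: 20

```text
time_s: 28.87
ee_pos: [0.6111, 0.0684, 0.2236]
eef_rot: [-3.137, -0.004, 3.116]
force: [-0.8, -7.5, 1.1]
grip_width: 0.0264
grip_force: 4.4
```

>>> send_rows:
  rows:
    - {"dx":2.7,"dy":0,"dz":0.5,"roll":0,"jaw":0.7}
    - {"dx":3.5,"dy":0,"dz":0.8,"roll":0,"jaw":0.7}
    - {"dx":4.2,"dy":0,"dz":1,"roll":0,"jaw":0.7}
    - {"dx":4.9,"dy":0,"dz":1.3,"roll":0,"jaw":0.7}
    - {"dx":5.6,"dy":0,"dz":1.7,"roll":0,"jaw":0.7}
    - {"dx":6.3,"dy":0,"dz":2.1,"roll":0,"jaw":0.7}
    - {"dx":6.8,"dy":0,"dz":2.6,"roll":0,"jaw":0.7}
    - {"dx":7.3,"dy":0,"dz":3.1,"roll":0,"jaw":0.7}
    - {"dx":7.7,"dy":0,"dz":3.7,"roll":0,"jaw":0.7}
    - {"dx":8,"dy":0,"dz":4.3,"roll":0,"jaw":0.7}
    - {"dx":8.1,"dy":0,"dz":4.9,"roll":0,"jaw":0.7}
    - {"dx":8.2,"dy":0,"dz":5.5,"roll":0,"jaw":0.7}

```text
time_s: 29.87
ee_pos: [0.5379, 0.0686, 0.1923]
eef_rot: [-3.135, -0.002, 3.115]
force: [4.3, -12.0, -1.2]
grip_width: 0.0237
grip_force: 20.0
```

Run:
```python
from h import *
o=st();p=o['ee_pos'];x=.647-p[0];z=p[2]+.019-.0575;print(np.arctan2(z,x),np.hypot(x,z))
```

```text
t 29.87 p [0.5379 0.0686 0.1923] rpy [-3.135e+00 -2.000e-03  3.115e+00] F [  4.3 -12.   -1.2] w 0.0237 g 20.0
0.9538538933162409 0.1885674690360016
```

>>> send_rows:
  rows:
    - {"dx":8.2,"dy":-0.2,"dz":6.2,"roll":0,"jaw":0.7}
    - {"dx":8,"dy":-0.2,"dz":6.8,"roll":0,"jaw":0.7}
    - {"dx":7.8,"dy":-0.2,"dz":7.4,"roll":0,"jaw":0.7}
    - {"dx":7.4,"dy":-0.2,"dz":7.9,"roll":0,"jaw":0.7}
    - {"dx":7,"dy":0,"dz":8.3,"roll":0,"jaw":0.7}
    - {"dx":6.4,"dy":0,"dz":8.7,"roll":0,"jaw":0.7}
    - {"dx":5.9,"dy":0,"dz":9,"roll":0,"jaw":0.7}
    - {"dx":5.3,"dy":0,"dz":9.1,"roll":0,"jaw":0.7}
    - {"dx":4.6,"dy":0,"dz":9.1,"roll":0,"jaw":0.7}
    - {"dx":4,"dy":0,"dz":9.1,"roll":0,"jaw":0.7}
    - {"dx":3.4,"dy":0,"dz":8.9,"roll":0,"jaw":0.7}
    - {"dx":2.8,"dy":0,"dz":8.6,"roll":0,"jaw":0.7}

```text
time_s: 30.87
ee_pos: [0.4667, 0.07, 0.0933]
eef_rot: [-3.136, -0.003, 3.116]
force: [2.4, -7.5, 1.6]
grip_width: 0.0241
grip_force: 20.0
```

>>> send_rows:
  rows:
    - {"dx":2.2,"dy":0,"dz":8.2,"roll":0,"jaw":0.7}
    - {"dx":1.7,"dy":0,"dz":7.7,"roll":0,"jaw":0.7}
    - {"dx":1.3,"dy":0,"dz":7.2,"roll":0,"jaw":0.7}
    - {"dx":0.9,"dy":0,"dz":6.5,"roll":0,"jaw":0.7}
    - {"dx":0,"dy":0,"dz":0,"roll":0,"jaw":0.7}
    - {"dx":0,"dy":0,"dz":0,"roll":0,"jaw":0.7}

```text
time_s: 31.37
ee_pos: [0.4603, 0.0701, 0.0636]
eef_rot: [-3.136, -0.004, 3.116]
force: [1.5, -8.1, -3.3]
grip_width: 0.024
grip_force: 20.0
```

Run:
```python
from h import *
o=st();p=o['ee_pos'];x=.647-p[0];z=p[2]+.019-.0575;print(np.arctan2(z,x),np.hypot(x,z))
```

```text
t 31.37 p [0.4603 0.0701 0.0636] rpy [-3.136 -0.004  3.116] F [ 1.5 -8.1 -3.3] w 0.024 g 20.0
0.13346259313937378 0.18833489082790106
```

>>> send_rows:
  rows:
    - {"dx":0.6,"dy":0,"dz":5.5,"roll":0,"jaw":0.7}
    - {"dx":0.4,"dy":0,"dz":5,"roll":0,"jaw":0.7}
    - {"dx":0.2,"dy":0,"dz":4.3,"roll":0,"jaw":0.7}
    - {"dx":0.1,"dy":0,"dz":3.2,"roll":0,"jaw":0.7}
    - {"dx":0,"dy":0,"dz":2,"roll":0,"jaw":0.7}
    - {"dx":0,"dy":0,"dz":0,"roll":0,"jaw":0.7}
    - {"dx":0,"dy":0,"dz":0,"roll":0,"jaw":0.7}

```text
time_s: 31.95
ee_pos: [0.4595, 0.0701, 0.0447]
eef_rot: [-3.136, -0.002, 3.116]
force: [-1.5, -7.4, 9.9]
grip_width: 0.0237
grip_force: 20.0
```

>>> send_rows:
  rows:
    - {"dx":0,"dy":0,"dz":1,"roll":0,"jaw":0.7}
    - {"dx":0,"dy":0,"dz":1,"roll":0,"jaw":0.7}
    - {"dx":0,"dy":0,"dz":0,"roll":0,"jaw":0.7}

```text
time_s: 32.2
ee_pos: [0.4602, 0.0701, 0.0437]
eef_rot: [-3.136, -0.001, 3.117]
force: [-4.1, -8.8, 21.4]
grip_width: 0.0237
grip_force: 20.0
```

Run:
```python
from h import *
st()
for n in('wrist','top'):
    H=cloud(cam(n))
    for x0 in np.arange(.49,.64,.02):
        m=(abs(H[...,0]-x0)<.008)&(H[...,1]>-.015)&(H[...,1]<.16)&(H[...,2]>.05)&(H[...,2]<.09)
        if m.sum()>20:print(n,round(x0,2),m.sum(),np.round(np.median(H[m][:,2]),4))
```

```text
t 32.2 p [0.4602 0.0701 0.0437] rpy [-3.136e+00 -1.000e-03  3.117e+00] F [-4.1 -8.8 21.4] w 0.0237 g 20.0
wrist 0.49 568 0.0646
wrist 0.51 616 0.0647
wrist 0.53 1577 0.0646
top 0.51 39 0.0663
top 0.53 73 0.065
top 0.55 285 0.065
top 0.57 297 0.0654
top 0.59 297 0.0652
top 0.61 294 0.0654
top 0.63 286 0.0647
```

>>> send_rows:
  rows:
    - {"dx":0,"dy":0,"dz":0,"roll":0,"jaw":-0.2}
    - {"dx":0,"dy":0,"dz":0,"roll":0,"jaw":-0.2}
    - {"dx":0,"dy":0,"dz":0,"roll":0,"jaw":-0.2}
    - {"dx":0,"dy":0,"dz":0,"roll":0,"jaw":-0.2}
    - {"dx":0,"dy":0,"dz":-10,"roll":0,"jaw":-0.2}
    - {"dx":0,"dy":0,"dz":-25,"roll":0,"jaw":-0.2}
    - {"dx":0,"dy":0,"dz":-35,"roll":0,"jaw":-0.2}
    - {"dx":0,"dy":0,"dz":-35,"roll":0,"jaw":-0.2}
    - {"dx":15,"dy":0,"dz":-35,"roll":0,"jaw":-0.2}
    - {"dx":0,"dy":0,"dz":0,"roll":0,"jaw":-0.2}
    - {"dx":0,"dy":0,"dz":0,"roll":0,"jaw":-0.2}

```text
time_s: 33.22
ee_pos: [0.4448, 0.0719, 0.1839]
eef_rot: [-3.138, -0.0, 3.116]
force: [-1.0, -0.7, -0.4]
grip_width: 0.0564
grip_force: 0.0
```

Run:
```python
from h import *
st()
for n in('wrist','top'):
    H=cloud(cam(n))
    for x0 in (.495,.53,.57,.61,.63):
        m=(abs(H[...,0]-x0)<.006)&(H[...,1]>-.015)&(H[...,1]<.16)&(H[...,2]>.05)&(H[...,2]<.09)
        if m.sum()>20:print(n,x0,m.sum(),np.round(np.median(H[m][:,2]),4))
```

```text
t 33.22 p [0.4448 0.0719 0.1839] rpy [-3.138 -0.     3.116] F [-1.  -0.7 -0.4] w 0.0564 g 0.0
wrist 0.495 1101 0.0633
wrist 0.53 1006 0.0646
wrist 0.61 1084 0.0646
wrist 0.63 1202 0.0639
top 0.53 54 0.0652
top 0.57 232 0.0656
top 0.61 211 0.0651
top 0.63 215 0.0647
```

The lid is flat and shut, and the gripper is clear of everything, so I'm handing in.

```bash
python3 -c "
from station import *
print(hand_in())"
```

```text
the job is handed in; nothing more can be done
None
```

The job is handed in at 33.2 s of the 72 s: the lid stood at about 1.37 rad and held, the prism is seen between the left bay's rails, the cube was released in the right bay (felt on the floor there, but not seen afterwards), and the lid is shut and let go; bystanders looked unmoved in the last view before closing.

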